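# Chock a bottle on a tilted rocker and free the timer

### The job

The bottle lying on the tilted platform of the see-saw rocker is kept from rolling only by the bench timer. Push the black rubber chock, thin edge first and square on, under the bottle's low side beside the timer until the bottle is trapped without play between the chock and the steel bar, then lift the timer off and stand it upright on the worktop. Finally press the raised far side of the platform down until it is fully over the other way, leaving the bottle and the chock in place and everything else alone.

Things in the scene. Friction and masses are not known exactly. Their poses are not given: they have to be found in the camera images.
- rocker: White laboratory see-saw rocker, fixed to the worktop: housing 150 x 160 x 70 mm, knobs on its front (-x). Origin: centre of its underside on the worktop; z up, x front to back, y to its left. It carries a tilting platform 180 (x) x 210 mm (y) whose pivot axis runs along y, 100 mm above the origin. Position and yaw vary.
- mat_centre (a point): Centre of the top face of the platform's flat ribbed grey rubber mat (172 x 200 mm, friction about 0.9), 14 mm from the pivot axis. Turns with the platform: x up the starting slope, front edge (-90 mm) to back edge (+90 mm); y to the left, along the pivot; z out of the mat. Only rims: 4 mm high, at y = +-103 mm.
- bar_centre (a point): Middle of the fixed round steel bar, 10 mm diameter, 192 mm long, that crosses the platform parallel to the mat's y behind the bottle. In the mat's frame its axis is at x = +52, z = +22 mm. Its two posts at y = +-88 mm have 17 mm nuts, 35 mm tall. Axes as mat_centre.
- press_spot (a point): Point on the mat behind the bar, in the mat's frame at x = +76, y = 0, z = 0 mm: the bare strip (x = 60 to 88 mm) where the platform is pressed to tip it. Axes as mat_centre. It goes down by about 21 mm over the whole swing.
- platform (a joint): Tilt of the platform about its pivot, rad. 0: parked as at the start, front edge low (mat 0.14 rad off level); 0.28: fully over, back edge low by as much; firm stops at both. The drive is off; the pivot has 0.4 N m of friction and no spring, so the platform stays where it is left and takes about 6 N at press_spot to move.
- bottle: White plastic bottle, blank paper band, grey screw cap, 0.2 kg (varies), lying on the mat along its y, cap to +y. Body 50 mm diameter from y = -75 to +50 mm, cap 41 mm diameter to +77 mm. Origin on its axis, at mid-length; y is its axis, x and z turn as it rolls. Starts with its axis at mat x = +11 mm, leaning on the timer; against the bar it is at x = +22 mm. Rolls down if not stopped.
- chock: Black rubber wedge, 62 (x) x 34 (y) x 30 mm high, 0.06 kg, on the worktop, thin edge away from the robot, yaw within 0.6 rad. Origin: centre of its flat sole. Thin edge (2 mm) at x = +31; face at 45 degrees from there to the flat top, x = +3 to -25; upright back at x = -31. Grip the flanks, y = +-17. Square on, it touches the bottle when its origin is 43 mm down the mat from the bottle's axis.
- timer: White bench timer, 38 mm deep (x) at the foot, 12 mm at the top, 66 mm wide (y), 63 mm high, 0.16 kg, standing on the mat, its back (+x) against the bottle's low side, its centre 38 to 48 mm to the +y side of the bottle's middle. Origin: centre of its underside; z up its height. Its flat sides at y = +-33 mm can be gripped; three keys stand out 1 mm in front.
- coplin_jar: Glass staining jar, 64 mm diameter, 86 mm high, standing on the worktop left of the rocker; origin at the centre of its underside. It may have changed places with the chock. Bystander.
- specimen_jar: Small lidded specimen jar, 43 mm diameter, 48 mm high, on the worktop between the rocker and the staining jar; origin at the centre of its underside. Bystander.
- beaker: Small glass beaker, 46 mm diameter, 58 mm high, on the worktop behind the rocker; origin at the centre of its underside. Bystander.

How it is judged:
By the outcome, as a careful person would: the job done as asked, in the order asked, and still so for the second after the job is handed in, with the robot touching nothing.
It also fails if it takes over 72 s, if anything falls off the work surface, if the arm or the gripper's body presses on something with over 40 N, if the wrist force passes 120 N, or if a joint passes its speed limit or range.

### The arm

A 7-joint arm with a two-finger parallel gripper is mounted at the origin on a cart in front of the work surface, level with it; the furniture and walls round the work are solid. World frame = base frame: x ahead of the robot, y to its left, z up, the work surface at z = 0. Lengths are in m, angles in degrees, forces in N, time in s.
With the tool pointing down it reaches from about 0.4 to 0.875 m from the base axis. Payload 4.4 kg.
Tool frame: the origin (TCP) lies on the centre line of the jaws, within the pads' length; the fingertips stand 8 mm ahead of it and the grasp point (between the pads) lies 11 mm behind it; y points along the fingers, x is the direction in which the jaws open and shut, and the axes are right-handed (so a half turn about y gives the same grasp; the last joint's range is limited). The gripper opens to 85 mm and grips with 20 to 120 N. Pads are 22 mm wide; open, the fingers measure 114 mm over their backs; the gripper's body (76 mm by 85 mm) begins 54 mm behind the grasp point. The pads swing forward as they close: fully open they stand 13 mm farther back than shut.
Start: joints at [-77.223, 36.005, 2.206, 86.941, -1.547, 57.084, -1.146], TCP at [0.185, 0.623, 0.239] pointing down, gripper open.
Joint ranges: [-175.42, 175.42], [-21.48, 121.26], [-71.46, 75.88], [10.55, 141.38], [-63.04, 243.04], [13.31, 113.54], [-168.57, 168.57]. Speed limits (degrees/s): [147.25, 147.25, 180, 180, 180, 180, 180].

### API

Orientations are given as a 3x3 rotation matrix whose columns are the frame's x, y, z axes.
In Python, from bench import bot gives the robot as it stands. The module is installed in compiled form; this text tells all that it offers.
- The arm moves only by the shell command python3 -m inch 'ROWS' [FORCE]. ROWS is text: rows parted by semicolons, each of 7 numbers parted by spaces: the turn, a rotation vector about the tool's x, y, z in degrees, then the shift along the tool's x, y, z in m, then the opening, from 0 (shut) to 1 (fully open). In form: wx wy wz dx dy dz jaw; .... A call has 1 to 10 rows; each row shifts and turns the commanded pose from where the row before left it, along the tool's axes as they then stand; what a row does not reach is not made up. A row lasts 1/8 s, in which the tool goes at most 62.5 mm and 10.7 degrees, less where a joint would pass 70% of its speed; a pose out of reach is approached as far as the arm can. A call with a gripper value outside its range is refused whole. The fingers move at their own pace and stop on an object; FORCE is the grip in N (left out, the last holds). Time passes only in rows, so rows that do not move let the fingers close. It gives the time, the measured TCP pose, the force and the opening at its end, in the units of the state.
- bot.get_obs(): the state, without advancing time (a new reading comes with each control period).
- bot.capture(name): name is "side" or "top"; returns a dict with "image" (400x640x3 uint8, red, green, blue), "intrinsics" (3x3 intrinsics, pixels), "xyz" and "orientation" of the camera in the world. Camera axes: x right, y up, looking along -z (the intrinsics and any distortion apply to the point x, -y, -z); pixel columns grow to the right and rows downward; lengths in m; the calibration is good to about 2 mm. A picture is of the moment at which its call begins. There is no depth.
- bot.close_job(): hands the job in, once; it reports no verdict.
Trained networks look in the newest picture that a camera, given by its name, has taken for a name from the list of things; names that differ only in an ending like _2 or _b are one class to them, and where a whole thing is asked for, a point or a joint stands for the part that bears it (a point fixed in the world has none). Each returns a list of dicts, best first, with "confidence" (0 to 1); they miss things now and then, are a little off and sometimes report something else, mostly with a low value. They report only what shows in the picture. A call takes as long as a camera call.
- bot.trace(name, camera): "region" (400x640 bool, what is visible of it) and "uv" ([column, row] in pixels, amid what is visible of it).
The state is a dict: "time_s": time; "qpos": joint angles; "joint_velocities": joint speeds; "joint_efforts": joint torques, N m; "eef_pos": TCP position; "ee_rot": TCP orientation; "wrist_force": force on the tool from outside, world axes, zero at the start; "torque": the same for the moment, N m; "width": finger opening in m.
Only numpy, scipy, OpenCV 4.12 (cv2) and the standard library are available. Lean on these libraries where they do the work, as an engineer would, in place of code of your own. Each camera call takes 0.05 s, during which the arm holds its last target.

## Working session

There is one attempt and no reset: what is moved stays moved. The work goes in short steps, Python scripts to look and compute and a shell command to move; the robot and the scene stay as the last step left them, time stands still between calls to the robot, and variables do not carry over. Pictures are saved under pics/ and viewed, and the job is handed in when it is done.

```bash
mkdir -p pics; ls
cat > h.py <<'E'
import numpy as np, cv2
from bench import bot
def cap(n,save=None):
    c=bot.capture(n)
    if save: cv2.imwrite('pics/'+save+'.png',c['image'][:,:,::-1])
    return c
def P(c):
    K=np.array(c['intrinsics']);R=np.array(c['orientation']);t=np.array(c['xyz'])
    return K,R,t
def proj(c,p):
    K,R,t=P(c);q=(np.atleast_2d(p)-t)@R
    q=q*[1,-1,-1]; u=q@K.T
    return u[:,:2]/u[:,2:]
def ray(c,uv):
    K,R,t=P(c);d=np.linalg.inv(K)@[uv[0],uv[1],1.]
    return t,R@(d*[1,-1,-1])
def onz(c,uv,z):
    t,d=ray(c,uv);return t+d*(z-t[2])/d[2]
E
python3 - <<'E'
from h import *
np.set_printoptions(precision=4,suppress=True)
o=bot.get_obs();print({k:o[k] for k in ['time_s','eef_pos','ee_rot','wrist_force','width','qpos']})
for n in ['side','top']:
    c=cap(n,n+'0');print(n,[k for k in c],c['intrinsics'],c['xyz'],c['orientation'])
    for nm in ['rocker','bottle','chock','timer','coplin_jar','specimen_jar','beaker','platform','mat_centre']:
        for r in bot.trace(nm,n)[:2]:
            ys,xs=np.nonzero(r['region']);print(nm,round(r['confidence'],2),r['uv'],xs.min(),xs.max(),ys.min(),ys.max(),len(xs))
E
```

```text
pics
{'time_s': 0.0, 'eef_pos': array([0.1849, 0.6225, 0.2384]), 'ee_rot': array([[ 0.2848, -0.0005, -0.9586],
       [ 0.9586, -0.0018,  0.2848],
       [-0.0019, -1.    , -0.    ]]), 'wrist_force': array([-0.3615, -0.8729, -0.295 ]), 'width': 0.08552298947473047, 'qpos': array([-77.2238,  36.0592,   2.2014,  86.9937,  -1.5465,  57.0847,
        -1.1455])}
side ['image', 'intrinsics', 'xyz', 'orientation'] [[452.3525   0.     324.3416]
 [  0.     452.3525 207.5892]
 [  0.       0.       1.    ]] [ 0.1571 -0.9545  0.7914] [[ 0.9157  0.2276 -0.331 ]
 [-0.4013  0.4774 -0.7817]
 [-0.0199  0.8487  0.5285]]
rocker 0.79 [340.5, 304.2] 284 404 242 352 5603
bottle 0.74 [347.8, 278.9] 318 374 250 301 1322
bottle 0.57 [266.8, 199.7] 256 276 185 217 524
chock 0.72 [248.2, 194.1] 242 257 187 199 154
chock 0.44 [414.6, 266.7] 405 423 255 281 425
timer 0.68 [320.1, 274.8] 305 334 254 292 704
coplin_jar 0.84 [267.1, 202.6] 256 277 184 217 550
coplin_jar 0.22 [343.2, 295.6] 283 404 242 337 4103
specimen_jar 0.61 [259.5, 235.2] 255 269 223 243 266
beaker 0.82 [413.3, 268.5] 405 422 255 281 420
beaker
[... 174 characters left out ...]
 [  0.     431.7855 202.0341]
 [  0.       0.       1.    ]] [0.4426 0.0588 1.2819] [[-0.001   0.9935 -0.1137]
 [-1.      0.0001  0.0094]
 [ 0.0093  0.1137  0.9935]]
rocker 0.72 [440.0, 240.1] 394 481 195 275 3585
bottle 0.97 [440.3, 231.5] 410 470 217 245 1116
chock 0.79 [203.6, 248.2] 193 210 237 259 276
chock 0.21 [440.3, 240.7] 393 482 194 275 3801
timer 0.69 [423.6, 250.4] 412 442 244 258 330
coplin_jar 0.94 [242.6, 240.3] 230 256 230 251 471
specimen_jar 0.53 [291.6, 261.4] 286 300 254 269 176
beaker 0.52 [407.1, 156.9] 397 415 147 164 254
beaker 0.34 [291.4, 261.1] 287 299 254 267 148
platform 0.95 [440.5, 245.4] 392 482 194 275 3653
mat_centre 0.92 [438.5, 242.6] 393 481 195 275 3547
```

View pics/side0.png

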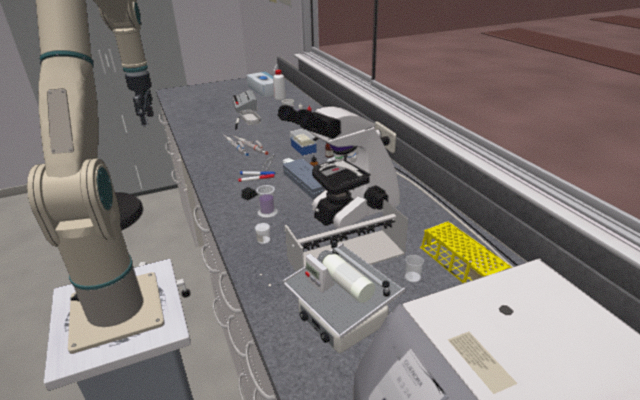

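View pics/top0.png

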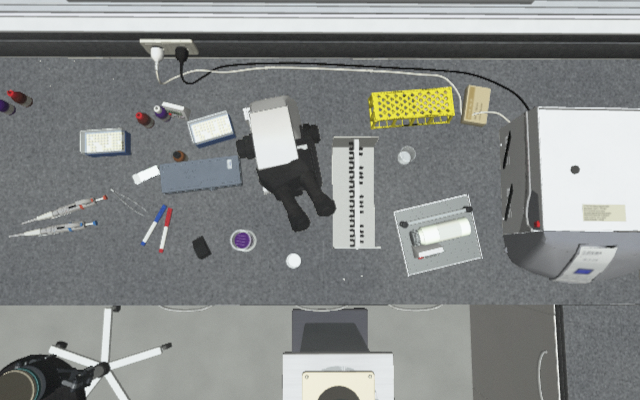

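Run:
```python
import cv2
a=cv2.imread('pics/top0.png');cv2.imwrite('pics/top0z.png',cv2.resize(a[180:290,380:500],None,fx=5,fy=5,interpolation=cv2.INTER_CUBIC))
cv2.imwrite('pics/top0c.png',cv2.resize(a[210:280,170:310],None,fx=5.5,fy=5.5,interpolation=cv2.INTER_CUBIC))
a=cv2.imread('pics/side0.png');cv2.imwrite('pics/side0z.png',cv2.resize(a[230:360,270:430],None,fx=4.5,fy=4.5,interpolation=cv2.INTER_CUBIC))
```

```text
(no output)
```

View pics/top0z.png

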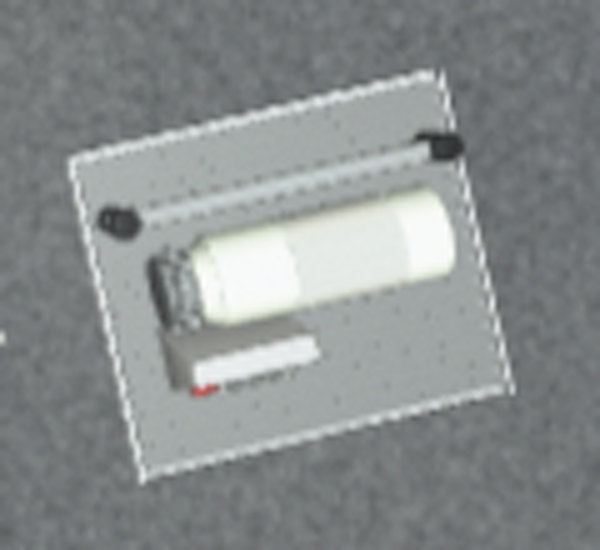

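View pics/top0c.png

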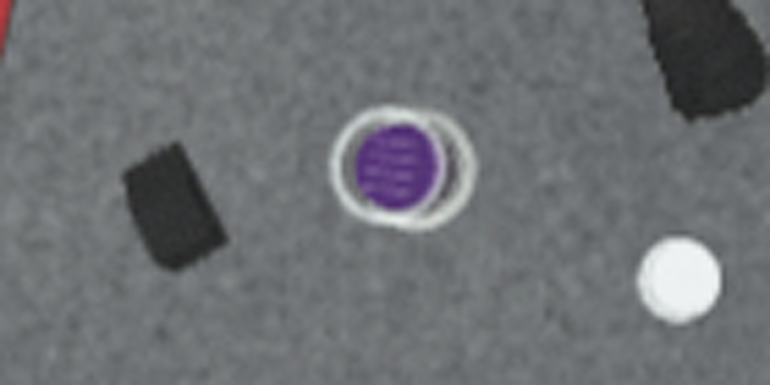

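View pics/side0z.png

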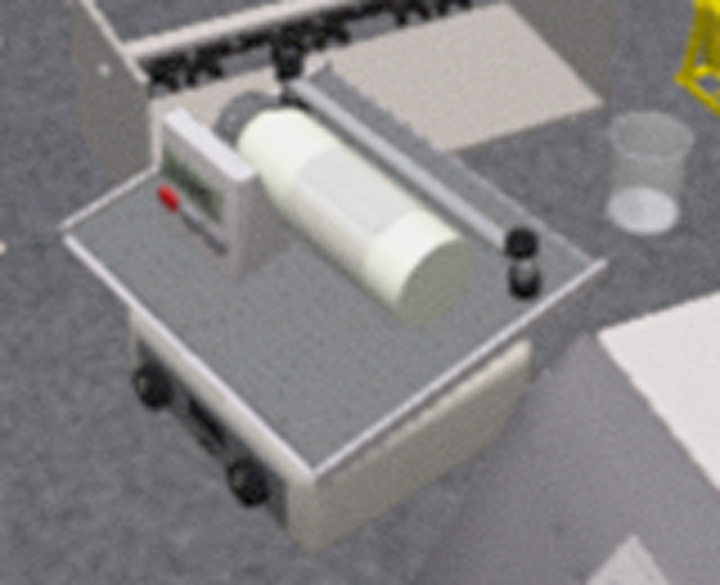

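Run:
```python
from h import *
np.set_printoptions(precision=4,suppress=True)
for n in ['side','top']:
    c=cap(n)
    print(n,proj(c,[[.185,.623,.239],[0,0,0],[.5,0,0]]))
    for nm,z in [('chock',.015),('coplin_jar',.04),('specimen_jar',.024),('beaker',.029),('timer',.14),('bottle',.13),('mat_centre',.114)]:
        r=bot.trace(nm,n)
        if r: print(nm,onz(c,r[0]['uv'],z))
```

```text
side [[148.4881 121.9115]
 [116.4884 309.9612]
 [305.4825 256.4127]]
chock [0.4418 0.3984 0.015 ]
coplin_jar [0.4739 0.2708 0.04  ]
specimen_jar [0.4088 0.1232 0.024 ]
beaker [ 0.7191 -0.1979  0.029 ]
timer [ 0.4403 -0.2331  0.14  ]
bottle [ 0.503  -0.2613  0.13  ]
mat_centre [ 0.4703 -0.3019  0.114 ]
top [[ 73.98   363.4661]
 [337.9801 408.6077]
 [337.0742 231.9449]]
chock [0.4532 0.3893 0.015 ]
coplin_jar [0.4751 0.2678 0.04  ]
specimen_jar [0.4173 0.1317 0.024 ]
beaker [ 0.7254 -0.2068  0.029 ]
timer [ 0.4537 -0.2306  0.14  ]
bottle [ 0.4963 -0.2697  0.13  ]
mat_centre [ 0.5222 -0.2685  0.114 ]
```

```bash
cat > fit.py <<'E'
from h import *
from scipy.optimize import least_squares, minimize
from scipy.spatial.transform import Rotation as Ro
np.set_printoptions(precision=4,suppress=True)
def rockerT(x,y,yaw,tilt):
    # tilt: platform joint 0..0.28 ; mat x up slope at 0
    R=Ro.from_euler('z',yaw).as_matrix()@Ro.from_euler('y',-0.14+tilt).as_matrix()
    t=np.array([x,y,.1])+R@[0,0,.014]
    return R,t
E
python3 - <<'E'
from fit import *
cs=cap('side');ct=cap('top')
obs=[(ct,[90,105],(394.4,212)),(ct,[90,-105],(467.6,194.4)),(ct,[-90,-105],(482.6,258)),(ct,[-90,105],(408.6,275.6)),
(cs,[-90,105],(284.4,281.6)),(cs,[-90,-105],(340.2,334.9)),(cs,[90,-105],(404.4,288.9))]
def res(p,full=False):
    R,t=rockerT(*p[:3],0); out=[]
    for c,q,uv in obs:
        w=t+R@np.array([q[0]/1e3,q[1]/1e3,.001]); out.append(proj(c,w)[0]-uv)
    return np.array(out).ravel()
s=least_squares(res,[.515,-.27,-.2]);print(s.x,s.fun.reshape(-1,2))
R,t=rockerT(*s.x,0);print(R,t)
# bottle ends: axis dir & timer
def tomat(c,uv,z):
    T,d=ray(c,uv);a=R.T@(T-t);b=R.T@d;return (a+b*(z-a[2])/b[2])*1e3
Z=lambda u,v:(380+u/5,180+v/5)
S=lambda u,v:(270+u/4.5,230+v/4.5)
print('bottle top-view: right end',tomat(ct,Z(455,235),.025),'body left',tomat(ct,Z(200,280),.025),'cap left',tomat(ct,Z(152,290),.025))
print('bar nuts',tomat(ct,Z(122,222),.035),tomat(ct,Z(440,147),.035))
print('timer top corners',[tomat(ct,Z(*q),.063) for q in [(195,365),(315,337),(320,357),(197,388)]])
print('timer top corners side',[tomat(cs,S(*q),.063) for q in [(163,120),(178,108),(258,168),(240,182)]])
print('timer bottom right front side',tomat(cs,S(240,278),0))
print('bottle bottom right end: ',tomat(cs,S(420,325),0.0),tomat(cs,S(470,250),.025))
E
```

```text
[ 0.4887 -0.2673  0.2317] [[-1.2978 -0.5698]
 [ 0.5587 -0.7308]
 [-0.1119  0.1489]
 [-0.7165  0.6334]
 [-1.2106 -0.6525]
 [ 0.247   1.6943]
 [ 0.995   0.079 ]]
[[ 0.9637 -0.2297 -0.1358]
 [ 0.2274  0.9733 -0.032 ]
 [ 0.1395  0.      0.9902]] [ 0.4868 -0.2678  0.1139]
bottle top-view: right end [  4.1251 -83.9895  25.    ] body left [12.43   54.4373 25.    ] cap left [13.1958 80.5359 25.    ]
bar nuts [53.2036 90.1999 35.    ] [ 52.8598 -82.7166  35.    ]
timer top corners [array([-23.2817,  75.8474,  63.    ]), array([-23.7226,  12.2523,  63.    ]), array([-34.3466,  11.9998,  63.    ]), array([-35.0226,  77.4643,  63.    ])]
timer top corners side [array([-36.0714,  71.8834,  63.    ]), array([-25.6754,  73.5558,  63.    ]), array([-22.9175,  11.8142,  63.    ]), array([-34.73  ,  10.4936,  63.    ])]
timer bottom right front side [-42.562   14.1103   0.    ]
bottle bottom right end:  [  1.223  -69.4206   0.    ] [ 35.4528 -69.0646  25.    ]
```

```bash
cat > chock.py <<'E'
from fit import *
cv_=np.array([[31,0],[31,2],[3,30],[-25,30],[-31,24],[-31,0]])  # approximate profile
V=np.array([[x,y,z] for x,z in cv_ for y in (-17,17)])/1e3
def sil(c,R,t,V,sc,box):
    u=proj(c,t+V@R.T); u=(u-[box[0],box[1]])*sc
    h=cv2.convexHull(u.astype(np.float32).reshape(-1,1,2))
    m=np.zeros(((box[3]-box[1])*sc,(box[2]-box[0])*sc),np.uint8)
    cv2.fillConvexPoly(m,np.round(h*16).astype(np.int32),1,shift=4);return m
E
python3 - <<'E'
from chock import *
from scipy.optimize import differential_evolution
D=[]
for n,box in [('side',(225,170,275,215)),('top',(180,222,226,274))]:
    c=cap(n); im=c['image'][box[1]:box[3],box[0]:box[2]]
    big=cv2.resize(im,None,fx=8,fy=8,interpolation=cv2.INTER_CUBIC).astype(int).max(2)
    # dark
    m=((big<62)).astype(np.uint8)
    r=[q for q in bot.trace('chock',n)][0]['region'][box[1]:box[3],box[0]:box[2]]
    rb=cv2.dilate(r.astype(np.uint8),np.ones((5,5)));rb=cv2.resize(rb,None,fx=8,fy=8,interpolation=cv2.INTER_NEAREST)
    m&=rb; D.append((c,box,m)); cv2.imwrite(f'pics/m{n}.png',np.hstack([big.astype(np.uint8),m*255]))
    print(n,m.sum()/64,r.sum())
def cost(p,parts=False):
    R=Ro.from_euler('z',p[2]).as_matrix();t=np.array([p[0],p[1],0])
    L=[]
    for c,box,m in D:
        s=sil(c,R,t,V,8,box);L.append((s^m).sum()/64)
    return L if parts else sum(L)
s=differential_evolution(cost,[(.40,.50),(.34,.44),(-.7,.7)],seed=1,popsize=25)
print(s.x,s.fun,cost(s.x,True))
for k in (0,1):
    D2=D; DD=[D[k]]
    def c1(p):
        R=Ro.from_euler('z',p[2]).as_matrix();t=np.array([p[0],p[1],0]);c,box,m=DD[0]
        return (sil(c,R,t,V,8,box)^m).sum()/64
    q=differential_evolution(c1,[(.40,.50),(.34,.44),(-.7,.7)],seed=1,popsize=25);print(k,q.x,q.fun)
E
```

```text
Traceback (most recent call last):
IndexError: list index out of range
```

Run:
```python
import cv2
a=cv2.imread('pics/mside.png');print(a.shape)
b=cv2.imread('pics/mtop.png');print(b.shape)
cv2.imwrite('pics/mm.png',cv2.resize(a,(780,340)));cv2.imwrite('pics/mm2.png',cv2.resize(b,(720,406)))
```

```text
[ WARN:0@0.007] global loadsave.cpp:275 findDecoder imread_('pics/mside.png'): can't open/read file: check file path/integrity
Traceback (most recent call last):
AttributeError: 'NoneType' object has no attribute 'shape'
```

```bash
cat > cf.py <<'E'
from chock import *
from scipy.optimize import differential_evolution
D=[]
for n,box,ctr in [('side',(232,180,268,210),(249,193)),('top',(180,222,226,274),(202,247))]:
    c=cap(n); im=c['image'][box[1]:box[3],box[0]:box[2]]
    big=cv2.resize(im,None,fx=8,fy=8,interpolation=cv2.INTER_CUBIC).max(2)
    m=(big<65).astype(np.uint8); k,l=cv2.connectedComponents(m)
    m=(l==l[(ctr[1]-box[1])*8,(ctr[0]-box[0])*8]).astype(np.uint8)
    D.append((c,box,m)); cv2.imwrite(f'pics/m{n}.png',cv2.resize(np.hstack([big,m*255]),None,fx=1,fy=1))
    print(n,m.sum()/64)
def cost(p,ds=D):
    R=Ro.from_euler('z',p[2]).as_matrix();t=np.array([p[0],p[1],0])
    return sum((sil(c,R,t,V,8,box)^m).sum()/64 for c,box,m in ds)
for ds in (D,D[:1],D[1:]):
    s=differential_evolution(cost,[(.40,.50),(.34,.44),(-.7,.7)],args=(ds,),seed=1,popsize=25)
    print(s.x,s.fun)
E
python3 cf.py
```

```text
side 135.875
top 253.734375
[0.4552 0.3979 0.5824] 81.3125
[0.4546 0.3982 0.6986] 41.03125
[0.4539 0.3973 0.5715] 36.609375
```

View pics/mside.png

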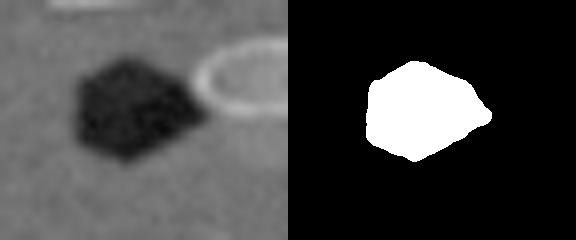

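View pics/mtop.png

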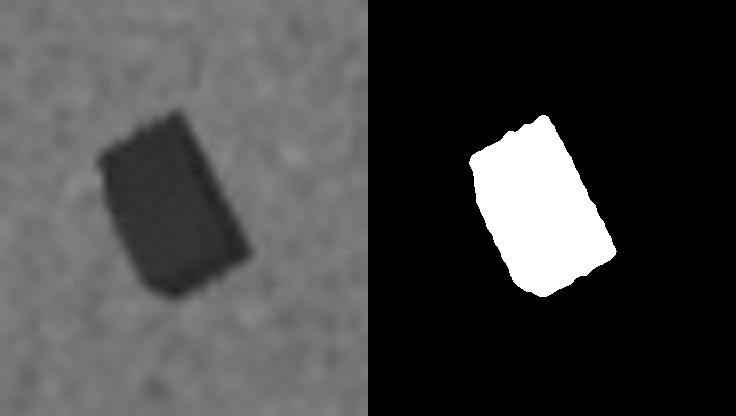

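```bash
cat >> cf.py <<'E'
x=[.4545,.3975,.575]
for (c,box,m),n in zip(D,('side','top')):
    R=Ro.from_euler('z',x[2]).as_matrix();u=(proj(c,np.array([x[0],x[1],0])+V@R.T)-box[:2]+.5)*8-.5
    im=c['image'][box[1]:box[3],box[0]:box[2]][:,:,::-1]
    b=cv2.resize(im,None,fx=16,fy=16,interpolation=cv2.INTER_CUBIC)
    for i in range(6):
        for a,d in [(2*i,2*i+1),(2*i,(2*i+2)%12),(2*i+1,(2*i+3)%12)]:
            cv2.line(b,tuple((u[a]*2).astype(int).tolist()),tuple((u[d]*2).astype(int).tolist()),(0,255,0),1)
    cv2.imwrite(f'pics/ov{n}.png',b[:, :] if n=='side' else cv2.resize(b,None,fx=.7,fy=.7))
E
python3 cf.py
```

```text
side 135.4375
top 252.84375
[0.455  0.3977 0.593 ] 82.796875
[0.4548 0.399  0.6969] 41.171875
[0.455  0.3976 0.5681] 37.078125
```

View pics/ovside.png

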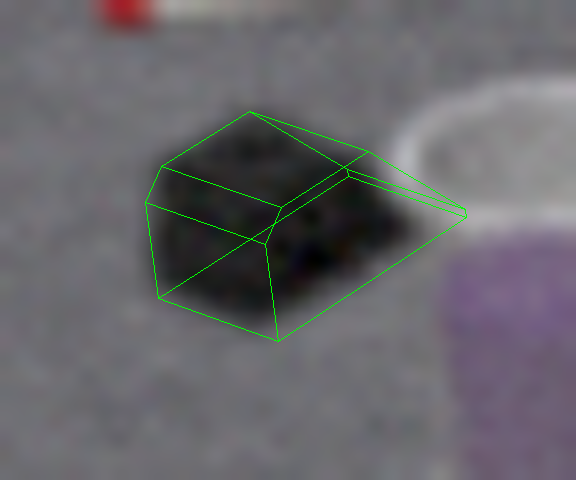

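View pics/ovtop.png

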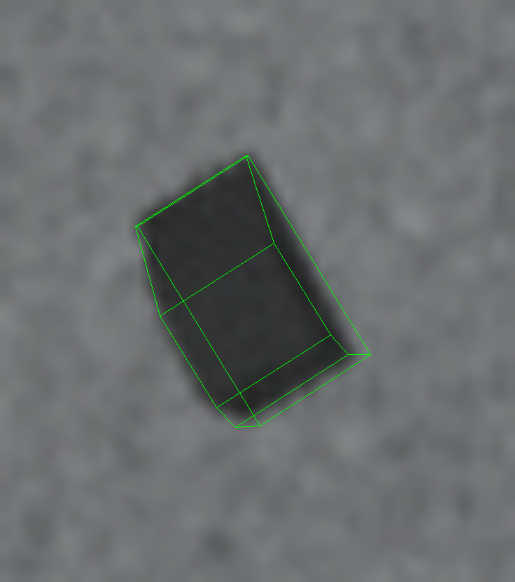

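```bash
cat > cf2.py <<'E'
from chock import *
from scipy.optimize import differential_evolution
D=[]
for n,box in [('side',(236,182,255,205)),('top',(184,228,220,270))]:
    c=cap(n); im=c['image'][box[1]:box[3],box[0]:box[2]].max(2).astype(float); D.append((c,box,im))
def ren(c,box,p,sg,s):
    R=Ro.from_euler('z',p[2]).as_matrix()
    u=(proj(c,np.array([p[0],p[1],0])+(V*s)@R.T)-box[:2]+.5)*8-.5
    h=cv2.convexHull(u.astype(np.float32).reshape(-1,1,2))
    m=np.zeros(((box[3]-box[1])*8,(box[2]-box[0])*8),np.float32)
    cv2.fillConvexPoly(m,np.round(h*16).astype(np.int32),1,shift=4)
    m=cv2.GaussianBlur(m,(0,0),sg*8)
    return cv2.resize(m,(box[2]-box[0],box[3]-box[1]),interpolation=cv2.INTER_AREA)
def cost(p,ds=D):
    e=0
    for c,box,im in ds:
        m=ren(c,box,p,.7,np.array([p[3],p[4],p[5]]))
        A=np.stack([np.ones(m.size),m.ravel()],1);x,r,_,_=np.linalg.lstsq(A,im.ravel(),rcond=None);e+=float(((A@x-im.ravel())**2).sum())
    return e
def go(ds,sb):
    s=differential_evolution(cost,[(.42,.50),(.36,.43),(-.8,.8)]+[sb]*3,args=(ds,),seed=1,popsize=20,maxiter=150);print(s.x,s.fun)
for ds in (D,D[:1],D[1:]):
    go(ds,(.999,1.001));go(ds,(.7,1.1))
E
python3 cf2.py
```

```text
[0.4555 0.3989 0.5018 1.     0.9992 1.0001] 74218.41964948131
[0.4554 0.3995 0.4862 0.9875 0.9692 0.9253] 61911.19396052504
[0.4549 0.399  0.4664 0.9994 1.0003 0.9993] 28408.704857079603
[0.4533 0.3999 0.4788 0.9392 0.8792 0.9444] 13051.708088799194
[0.4555 0.3989 0.5136 0.999  0.9995 1.0007] 43589.626742357505
[0.4557 0.3987 0.5142 0.9871 0.9627 1.0755] 40211.92645255068
```

```bash
cat >> h.py <<'E'
from scipy.spatial.transform import Rotation as Ro
def toolR(psi,tilt=0):
    # tool for frame yaw psi whose x-axis tilts up by tilt(rad): z=-x, y=-z, x=y
    F=Ro.from_euler('z',psi).as_matrix()@Ro.from_euler('y',-tilt).as_matrix()
    return np.stack([F[:,1],-F[:,2],-F[:,0]],1)
def st():
    o=bot.get_obs();return o,np.array(o['eef_pos']),np.array(o['ee_rot'])
def plan(p,R):
    o,q,Q=st()
    w=Ro.from_matrix(Q.T@R).as_rotvec(degrees=True)
    print('t',round(o['time_s'],2),'rotvec',w.round(2),'shift(after turn axes)',(R.T@(np.array(p)-q)).round(4),'shift(now axes)',(Q.T@(np.array(p)-q)).round(4),'F',np.round(o['wrist_force'],1),'w',round(o['width'],4),'pos',q.round(4))
E
python3 - <<'E'
from h import *
plan([.4458,.3936,.10],toolR(.50))
E
```

```text
t 2.3 rotvec [ -0.   -45.19   0.  ] shift(after turn axes) [-0.3264  0.1393 -0.1188] shift(now axes) [-0.1458  0.1393 -0.3153] F [-0.1 -0.4  0.1] w 0.0853 pos [0.1851 0.6231 0.2393]
```

```bash
python3 -m inch '0 -9 0 0 0 0 0.65; 0 -9 0 0 0 0 0.65; 0 -9 0 0 0 0 0.65; 0 -9 0 0 0 0 0.65; 0 -9.2 0 0 0 0 0.65' && python3 -m inch '0 0 0 -0.047 0.02 -0.017 0.65; 0 0 0 -0.047 0.02 -0.017 0.65; 0 0 0 -0.047 0.02 -0.017 0.65; 0 0 0 -0.047 0.02 -0.017 0.65; 0 0 0 -0.047 0.02 -0.017 0.65; 0 0 0 -0.047 0.02 -0.017 0.65; 0 0 0 -0.044 0.019 -0.017 0.65; 0 0 0 0 0 0 0.65'
python3 - <<'E'
from h import *
plan([.4458,.3936,.0135],toolR(.50))
cs=cap('side','side1');ct=cap('top','top1')
a=ct['image'][200:300,150:290,::-1];b=cs['image'][120:240,180:330,::-1]
cv2.imwrite('pics/z1.png',np.vstack([cv2.resize(a,(504,360)),cv2.resize(b,(504,240+0))]))
E
```

```text
time_s: 2.92
eef_pos: [0.1852, 0.6231, 0.2393]
ee_rot: [[-0.484, 0.0, -0.875], [0.875, -0.0, -0.484], [-0.0, -1.0, -0.0]]
wrist_force: [-0.3, 0.1, 0.0]
width: 0.0557
time_s: 3.92
eef_pos: [0.4496, 0.3886, 0.0986]
ee_rot: [[-0.472, 0.0, -0.881], [0.881, -0.005, -0.472], [-0.004, -1.0, 0.002]]
wrist_force: [-0.6, 0.6, 0.1]
width: 0.0554
t 3.92 rotvec [-0.12 -0.47 -0.25] shift(after turn axes) [0.0062 0.0851 0.0009] shift(now axes) [0.0065 0.0851 0.0008] F [-0.6  0.6  0.1] w 0.0554 pos [0.4496 0.3886 0.0986]
```

View pics/z1.png

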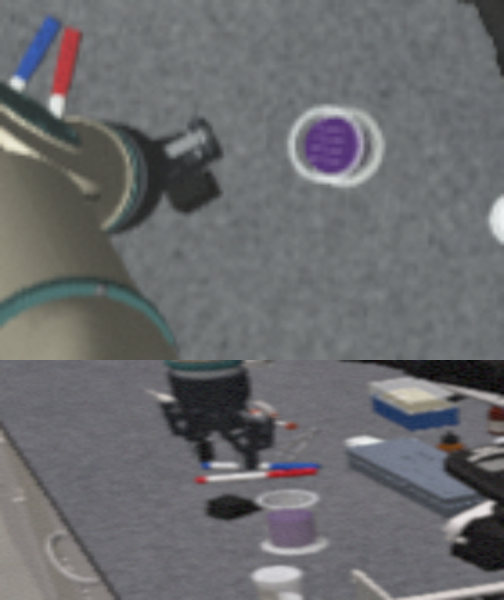

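The gripper hovers above the chock; its fingers are around (200,165) in the top view. I'll correct the residual and descend.

```bash
python3 -m inch '0 0 0 0 0 0 0.65; 0 0 0 0 0.02 0 0.65; 0 0 0 0 0 0 0.65'
python3 - <<'E'
from h import *
plan([.4458,.3936,.0135],toolR(.50))
E
```

```text
time_s: 4.4
eef_pos: [0.4441, 0.3947, 0.0798]
ee_rot: [[-0.482, -0.002, -0.876], [0.876, -0.001, -0.482], [0.0, -1.0, 0.002]]
wrist_force: [-0.5, 0.7, 0.1]
width: 0.0558
t 4.4 rotvec [-0.12  0.14  0.  ] shift(after turn axes) [-0.0018  0.0663 -0.001 ] shift(now axes) [-0.0018  0.0663 -0.0011] F [-0.5  0.7  0.1] w 0.0558 pos [0.4441 0.3947 0.0798]
```

```bash
python3 -m inch '0 0 0 -0.002 0.02 -0.001 0.65; 0 0 0 0 0.025 0 0.65; 0 0 0 0 0.015 0 0.65; 0 0 0 0 0.006 0 0.65; 0 0 0 0 0 0 0.4; 0 0 0 0 0 0 0.3; 0 0 0 0 0 0 0.3; 0 0 0 0 0 0 0.3' 35
python3 - <<'E'
from h import *
plan([.4458,.3936,.0135],toolR(.50))
cs=cap('side','side2');ct=cap('top','top2')
a=ct['image'][215:275,170:240,::-1];b=cs['image'][160:220,215:285,::-1]
cv2.imwrite('pics/z2.png',np.hstack([cv2.resize(a,None,fx=5,fy=5),cv2.resize(b,None,fx=5,fy=5)]))
E
```

```text
time_s: 5.4
eef_pos: [0.4479, 0.3929, 0.0147]
ee_rot: [[-0.479, 0.0, -0.878], [0.878, 0.0, -0.479], [0.0, -1.0, -0.001]]
wrist_force: [-0.0, -0.4, -0.1]
width: 0.0333
t 5.4 rotvec [ 0.03 -0.    0.01] shift(after turn axes) [0.0016 0.0012 0.0015] shift(now axes) [0.0016 0.0012 0.0015] F [-0.  -0.4 -0.1] w 0.0333 pos [0.4479 0.3929 0.0147]
```

View pics/z2.png

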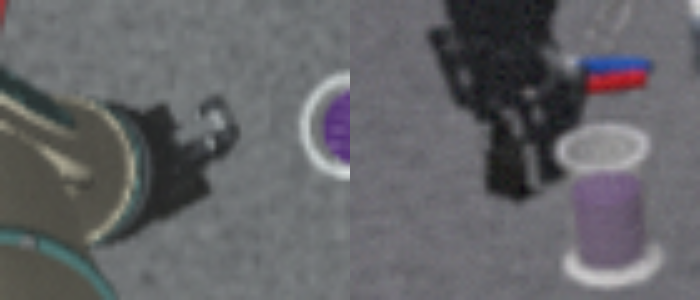

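The chock is held: the opening reads 33 mm and the fingers are closed around it in both views. Next I'll lift it.

```bash
cat > mat.py <<'E'
from fit import *
from h import *
R,t=rockerT(.4887,-.2673,.2317,0)
TR=toolR(.2317,.14)
def tcp(m,off=(-9.5,0,14.7)): return t+R@(np.array(m)+off)/1e3
def inmat(p): return R.T@(np.array(p)-t)*1e3
E
python3 -m inch '0 0 0 0 -0.02 0 0.3; 0 0 0 0 -0.05 0 0.3; 0 0 0 0 -0.06 0 0.3; 0 0 0 0 -0.06 0 0.3; 0 0 0 0 0 0 0.3'
python3 - <<'E'
from mat import *
print(tcp([-55,-32,60]),tcp([-55,-32,1]))
plan(tcp([-55,-32,60]),TR)
plan([.43,0,.21],toolR(.2317))
cs=cap('side','side3');cv2.imwrite('pics/z3.png',cv2.resize(cs['image'][60:240,120:360,::-1],None,fx=3,fy=3))
E
```

```text
time_s: 6.12
eef_pos: [0.4501, 0.3954, 0.211]
ee_rot: [[-0.479, 0.009, -0.878], [0.878, 0.008, -0.479], [0.003, -1.0, -0.012]]
wrist_force: [-0.4, 0.2, -0.6]
width: 0.0332
[ 0.4218 -0.316   0.1788] [ 0.4299 -0.3141  0.1204]
t 6.12 rotvec [-7.33 15.32  1.35] shift(after turn axes) [-0.6859  0.0052  0.1935] shift(now axes) [-0.6109  0.0259  0.3662] F [-0.4  0.2 -0.6] w 0.0332 pos [0.4501 0.3954 0.211 ]
t 6.12 rotvec [ 0.65 15.37  0.27] shift(after turn axes) [-0.3802  0.001   0.1104] shift(now axes) [-0.3374 -0.0025  0.2072] F [-0.4  0.2 -0.6] w 0.0332 pos [0.4501 0.3954 0.211 ]
```

View pics/z3.png

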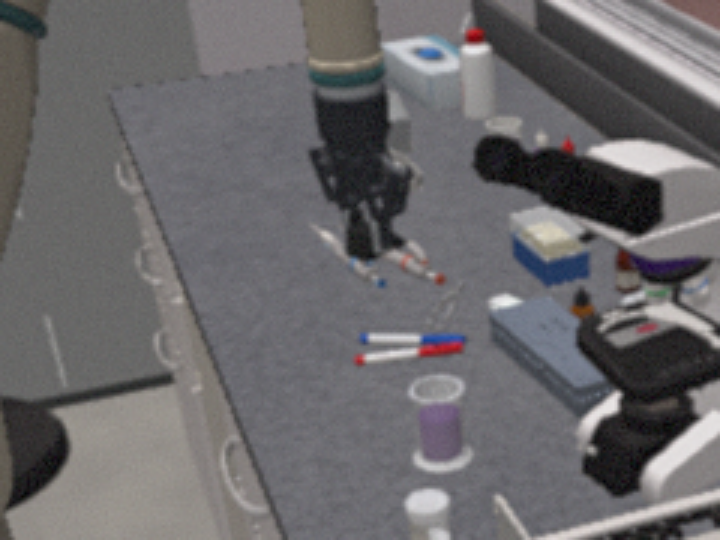

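Run:
```python
from mat import *
cs=cap('side');ct=cap('top')
def tri(a,b):
    A=[];r=[]
    for c,uv in ((cs,a),(ct,b)):
        T,d=ray(c,uv);d/=np.linalg.norm(d);M=np.eye(3)-np.outer(d,d);A.append(M);r.append(M@T)
    return np.linalg.lstsq(np.vstack(A),np.hstack(r),rcond=None)[0]
print(tri((285,113),(298,222)),tri((285,113),(326,207)))
print('rack corner',tri((288,228),(334,248)),tri((288,228),(378,248)), tri((288,228),(334,137)))
for z in(.1,.2,.3): print(onz(ct,(298,225),z),onz(ct,(326,210),z))
```

```text
[0.502  0.0989 0.3898] [0.5091 0.0476 0.4094]
rack corner [0.4551 0.0123 0.1024] [ 0.4391 -0.0928  0.175 ] [0.6081 0.0301 0.1157]
[0.5146 0.1115 0.1   ] [0.5558 0.0347 0.1   ]
[0.5085 0.107  0.2   ] [0.5462 0.0368 0.2   ]
[0.5024 0.1026 0.3   ] [0.5366 0.0388 0.3   ]
```

```bash
python3 -m inch '0 7.7 0 0 0 0 0.3; 0 7.7 0 0 0 0 0.3; 0 0 0 0 0 0 0.3'
python3 - <<'E'
from mat import *
plan([.405,.12,.205],toolR(.2317))
E
```

```text
time_s: 6.65
eef_pos: [0.4468, 0.392, 0.2026]
ee_rot: [[-0.231, -0.002, -0.973], [0.973, -0.003, -0.231], [-0.002, -1.0, 0.003]]
wrist_force: [-0.6, -1.3, -1.2]
width: 0.0335
t 6.65 rotvec [-0.17  0.07 -0.12] shift(after turn axes) [-0.2552 -0.0024  0.1031] shift(now axes) [-0.255  -0.0015  0.1034] F [-0.6 -1.3 -1.2] w 0.0335 pos [0.4468 0.392  0.2026]
```

```bash
python3 -m inch '0 0 0 -0.042 0 0.025 0.3; 0 0 0 -0.043 0 0.025 0.3; 0 0 0 -0.043 -0.001 0.02 0.3; 0 0 0 -0.043 -0.001 0.017 0.3; 0 0 0 -0.043 0 0.01 0.3; 0 0 0 -0.041 0 0.006 0.3; 0 0 0 0 0 0 0.3'
python3 - <<'E'
from mat import *
plan([.405,.12,.205],toolR(.2317))
plan(tcp([-55,-32,60])+[0,0,.03],toolR(.2317))
E
```

```text
time_s: 7.52
eef_pos: [0.4052, 0.1174, 0.2057]
ee_rot: [[-0.226, -0.002, -0.974], [0.974, -0.002, -0.226], [-0.002, -1.0, 0.003]]
wrist_force: [0.1, 0.3, -0.5]
width: 0.0335
t 7.53 rotvec [-0.16 -0.22 -0.1 ] shift(after turn axes) [ 0.0026  0.0007 -0.0004] shift(now axes) [ 0.0026  0.0007 -0.0004] F [ 0.1  0.3 -0.5] w 0.0335 pos [0.4052 0.1174 0.2057]
t 7.53 rotvec [-0.16 -0.22 -0.1 ] shift(after turn axes) [-0.4256 -0.0032  0.0833] shift(now axes) [-0.4259 -0.0022  0.0817] F [ 0.1  0.3 -0.5] w 0.0335 pos [0.4052 0.1174 0.2057]
```

```bash
python3 -m inch '0 0 0 -0.045 -0.004 0.012 0.3; 0 0 0 -0.05 -0.004 0.011 0.3; 0 0 0 -0.05 -0.004 0.01 0.3; 0 0 0 -0.05 0 0.01 0.3; 0 0 0 -0.05 0 0.01 0.3; 0 0 0 -0.05 0 0.01 0.3; 0 0 0 -0.05 0 0.01 0.3; 0 0 0 -0.05 0 0.01 0.3; 0 0 0 -0.03 0 0 0.3; 0 0 0 0 0 0 0.3'
python3 - <<'E'
from mat import *
plan(tcp([-55,-32,60]),TR)
cs=cap('side','side4');ct=cap('top','top4')
a=ct['image'][180:290,380:500,::-1];b=cs['image'][180:350,260:430,::-1]
cv2.imwrite('pics/z4.png',np.hstack([cv2.resize(a,(436,400)),cv2.resize(b,(364,400))]))
E
```

```text
time_s: 8.78
eef_pos: [0.423, -0.3134, 0.2175]
ee_rot: [[-0.228, -0.0, -0.974], [0.974, -0.0, -0.228], [-0.0, -1.0, 0.0]]
wrist_force: [-0.6, 1.1, -1.2]
width: 0.033
t 8.78 rotvec [-8.03 -0.07 -0.01] shift(after turn axes) [-0.0022  0.038   0.0071] shift(now axes) [-0.0022  0.0386  0.0017] F [-0.6  1.1 -1.2] w 0.033 pos [ 0.423  -0.3134  0.2175]
```

View pics/z4.png

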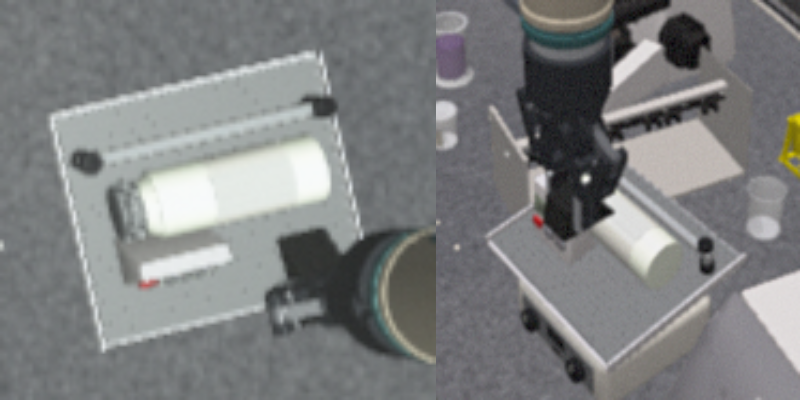

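The chock hangs over the low front of the mat, to the right of the timer, at about (305,255) in the left panel. I'll tilt it and lower it part way.

```bash
python3 -m inch '-4 0 0 0 0 0 0.3; -4 0 0 0 0 0 0.3; 0 0 0 -0.002 0.02 0.004 0.3; 0 0 0 0 0.02 0.003 0.3; 0 0 0 0 0.03 0 0.3; 0 0 0 0 0 0 0.3; 0 0 0 0 0 0 0.3'
python3 - <<'E'
from mat import *
plan(tcp([-55,-32,1]),TR); print(inmat(st()[1]))
cs=cap('side','side5');ct=cap('top','top5')
a=ct['image'][180:290,380:500,::-1];b=cs['image'][230:350,270:420,::-1]
cv2.imwrite('pics/z5.png',np.hstack([cv2.resize(a,(349,320)),cv2.resize(b,(400,320))]))
E
```

```text
time_s: 9.75
eef_pos: [0.4263, -0.3122, 0.1487]
ee_rot: [[-0.231, 0.136, -0.963], [0.973, 0.032, -0.229], [-0.0, -0.99, -0.14]]
wrist_force: [1.5, 0.2, 0.2]
width: 0.0331
t 9.75 rotvec [0.01 0.09 0.01] shift(after turn axes) [-0.0026  0.0285  0.0009] shift(now axes) [-0.0027  0.0285  0.0009] F [1.5 0.2 0.2] w 0.0331 pos [ 0.4263 -0.3122  0.1487]
[-63.5731 -29.3506  44.1524]
```

View pics/z5.png

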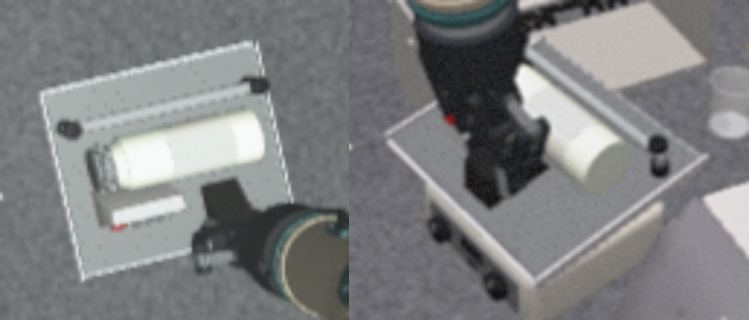

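The chock is above the mat with its thin edge facing the bottle, clear of the timer. I'll lower it to just touching.

```bash
python3 -m inch '0 0 0 -0.003 0.012 0 0.3; 0 0 0 0 0.009 0 0.3; 0 0 0 0 0.005 0 0.3; 0 0 0 0 0.002 0 0.3; 0 0 0 0 0 0 0.3; 0 0 0 0 0 0 0.3'
python3 - <<'E'
from mat import *
plan(tcp([-55,-32,0]),TR); print(inmat(st()[1]))
E
```

```text
time_s: 10.6
eef_pos: [0.4303, -0.3151, 0.1204]
ee_rot: [[-0.229, 0.136, -0.964], [0.973, 0.032, -0.227], [-0.0, -0.99, -0.139]]
wrist_force: [-0.2, 0.3, -0.3]
width: 0.0336
t 10.6 rotvec [-0.01 -0.02 -0.02] shift(after turn axes) [0.0011 0.001  0.0002] shift(now axes) [0.0011 0.001  0.0002] F [-0.2  0.3 -0.3] w 0.0336 pos [ 0.4303 -0.3151  0.1204]
[-64.3391 -33.1398  15.6981]
```

```bash
python3 -m inch '0 0 0 0 0.001 0 0.3; 0 0 0 0 0.0005 0 0.3; 0 0 0 0 0 0 0.3'
python3 - <<'E'
from mat import *
print(inmat(st()[1]),st()[0]['wrist_force'])
cs=cap('side','side6');ct=cap('top','top6')
a=ct['image'][180:290,380:500,::-1];b=cs['image'][230:350,270:420,::-1]
cv2.imwrite('pics/z6.png',np.hstack([cv2.resize(a,(349,320)),cv2.resize(b,(400,320),interpolation=cv2.INTER_CUBIC)]))
E
```

```text
time_s: 10.98
eef_pos: [0.4304, -0.3152, 0.1193]
ee_rot: [[-0.229, 0.136, -0.964], [0.973, 0.031, -0.227], [-0.0, -0.99, -0.139]]
wrist_force: [-1.7, 1.1, 5.0]
width: 0.0332
[-64.3264 -33.198   14.5747] [-1.6973  1.0929  4.9956]
```

View pics/z6.png

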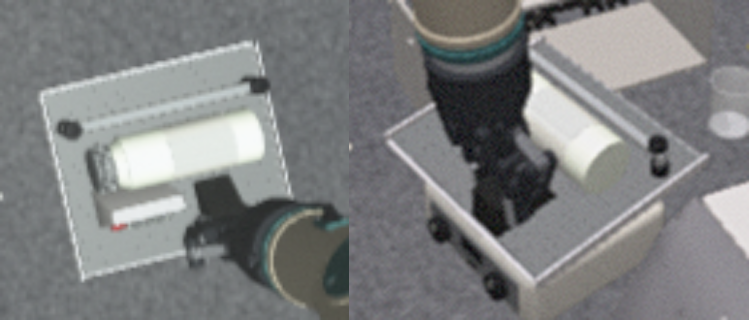

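```bash
python3 -m inch '0 0 0 0 -0.0005 -0.004 0.3; 0 0 0 0 0 -0.006 0.3; 0 0 0 0 0 -0.006 0.3; 0 0 0 0 0 -0.003 0.3; 0 0 0 0 0 0 0.3'
python3 - <<'E'
from mat import *
print(inmat(st()[1]),R.T@np.array(st()[0]['wrist_force']))
E
```

```text
time_s: 11.7
eef_pos: [0.449, -0.3107, 0.122]
ee_rot: [[-0.23, 0.136, -0.964], [0.973, 0.032, -0.227], [-0.0, -0.99, -0.14]]
wrist_force: [-3.3, -1.0, 3.9]
width: 0.0334
[-45.0386 -33.1315  14.5791] [-2.8553 -0.2474  4.3601]
```

```bash
cat > f.py <<'E'
from mat import *
o=bot.get_obs();m=inmat(o['eef_pos']);print('chock x',(m[0]+9.5).round(1),m.round(1),'Fmat',(R.T@np.array(o['wrist_force'])).round(2),'t',round(o['time_s'],2))
E
python3 -m inch '0 0 0 0 -0.0003 -0.003 0.3; 0 0 0 0 0 0 0.3' >/dev/null; python3 f.py;python3 -m inch '0 0 0 0 0 -0.003 0.3; 0 0 0 0 0 0 0.3' >/dev/null; python3 f.py; python3 -m inch '0 0 0 0 0 -0.003 0.3; 0 0 0 0 0 0 0.3' >/dev/null; python3 f.py;  python3 - <<'E'
from mat import *
cs=cap('side','side7');ct=cap('top','top7')
a=ct['image'][180:290,380:500,::-1];b=cs['image'][230:350,270:420,::-1]
cv2.imwrite('pics/z7.png',np.hstack([cv2.resize(a,(349,320),interpolation=cv2.INTER_CUBIC),cv2.resize(b,(400,320),interpolation=cv2.INTER_CUBIC)]))
E
```

```text
chock x -32.0 [-41.5 -32.9  14.7] Fmat [-1.29  0.5  -0.84] t 11.95
chock x -29.4 [-38.9 -32.9  14.7] Fmat [-0.06  1.15 -0.06] t 12.2
chock x -26.5 [-36.  -33.   14.8] Fmat [-0.13  0.09 -1.07] t 12.45
```

View pics/z7.png

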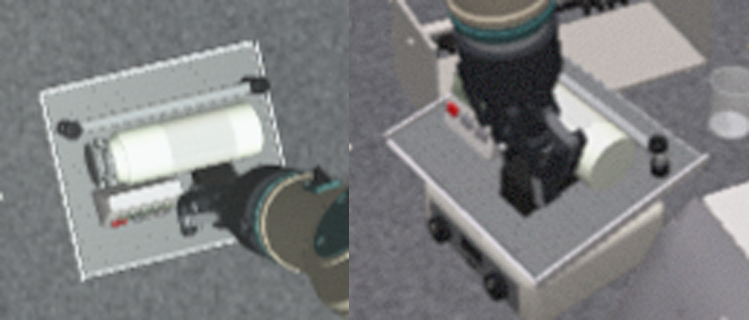

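Run:
```python
import cv2,numpy as np
f=lambda n,s:cv2.resize(cv2.imread(f'pics/{n}.png')[s],(390,390),interpolation=cv2.INTER_CUBIC)
s=np.s_[220:270,400:450];q=np.s_[245:305,295:355]
cv2.imwrite('pics/z8.png',np.vstack([np.hstack([f('top6',s),f('top7',s)]),np.hstack([f('side0',q),f('side7',q)])])[:,:])
im=cv2.imread('pics/z8.png');cv2.imwrite('pics/z8.png',cv2.resize(im,(600,600)))
```

```text
(no output)
```

View pics/z8.png

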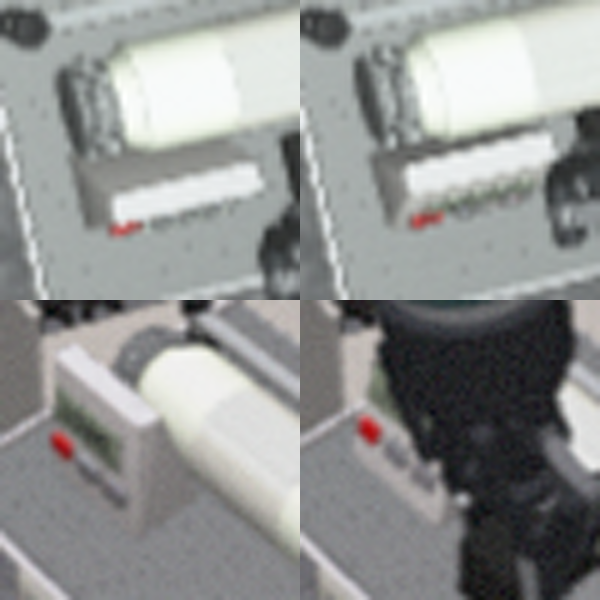

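The timer has rocked back: its front keys now show at about (425,235) in the top view. The gripper's knuckle is touching the timer's near side, so I'll shift the chock about 10 mm to -y, away from it.

```bash
python3 -m inch '0 0 0 -0.003 0 0 0.3; 0 0 0 -0.004 0 0 0.3; 0 0 0 -0.003 0 0 0.3; 0 0 0 0 0 0 0.3; 0 0 0 0 0 0 0.3' >/dev/null; python3 f.py;  python3 - <<'E'
from mat import *
cs=cap('side','side8');ct=cap('top','top8')
a=ct['image'][210:270,400:475,::-1];b=cs['image'][240:310,290:380,::-1]
cv2.imwrite('pics/z9.png',np.hstack([cv2.resize(a,(400,320),interpolation=cv2.INTER_CUBIC),cv2.resize(b,(400,320),interpolation=cv2.INTER_CUBIC)]))
E
```

```text
chock x -26.9 [-36.4 -43.2  14.9] Fmat [ 0.13  0.07 -1.  ] t 13.18
```

View pics/z9.png

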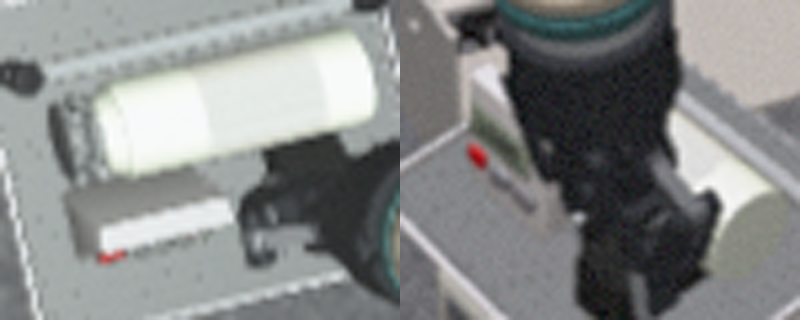

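The timer is upright again, with a visible gap to the gripper. I'll carry on pushing in small steps.

```bash
python3 -m inch '0 0 0 0 0.0004 -0.002 0.3; 0 0 0 0 0 0 0.3' >/dev/null; python3 f.py;python3 -m inch '0 0 0 0 0 -0.0015 0.3; 0 0 0 0 0 0 0.3' >/dev/null; python3 f.py; python3 -m inch '0 0 0 0 0 -0.0015 0.3; 0 0 0 0 0 0 0.3' >/dev/null; python3 f.py;  python3 - <<'E'
from mat import *
cs=cap('side','side9');ct=cap('top','top9')
a=ct['image'][210:270,400:475,::-1];b=cs['image'][240:310,290:380,::-1]
cv2.imwrite('pics/z10.png',np.hstack([cv2.resize(a,(400,320),interpolation=cv2.INTER_CUBIC),cv2.resize(b,(400,320),interpolation=cv2.INTER_CUBIC)]))
E
```

```text
chock x -25.9 [-35.4 -42.9  14.6] Fmat [-4.09  0.41  4.2 ] t 13.53
chock x -23.8 [-33.3 -43.1  14.6] Fmat [-4.18  0.01  4.63] t 13.78
chock x -22.4 [-31.9 -43.2  14.6] Fmat [-5.09  0.45  5.1 ] t 14.03
```

View pics/z10.png

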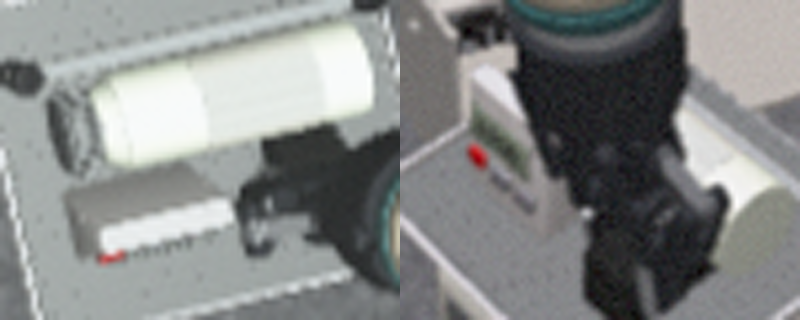

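```bash
for i in 1 ; do python3 -m inch '0 0 0 0 -0.0001 -0.001 0.3; 0 0 0 0 0 0 0.3' >/dev/null; python3 f.py; python3 -m inch '0 0 0 0 0 -0.001 0.3; 0 0 0 0 0 0 0.3' >/dev/null; python3 f.py; done
```

```text
chock x -20.8 [-30.3 -43.2  14.6] Fmat [-3.38 -0.14  3.57] t 14.38
chock x -20.6 [-30.1 -43.2  14.6] Fmat [-5.23 -0.49  4.19] t 14.62
```

```bash
python3 -m inch '0 0 0 0 0 -0.001 0.3; 0 0 0 0 0 0 0.3' >/dev/null; python3 f.py; python3 -m inch '0 0 0 0 0 -0.001 0.3; 0 0 0 0 0 0 0.3' >/dev/null; python3 f.py
python3 - <<'E'
from mat import *
cs=cap('side','side10');ct=cap('top','top10')
a=ct['image'][210:270,400:475,::-1];b=cs['image'][240:310,290:380,::-1]
cv2.imwrite('pics/z11.png',np.hstack([cv2.resize(a,(400,320),interpolation=cv2.INTER_CUBIC),cv2.resize(b,(400,320),interpolation=cv2.INTER_CUBIC)]))
E
```

```text
chock x -20.6 [-30.1 -43.1  14.6] Fmat [-7.45 -0.21  6.12] t 14.88
chock x -20.5 [-30.  -43.1  14.6] Fmat [-8.94  0.09  7.44] t 15.12
```

View pics/z11.png

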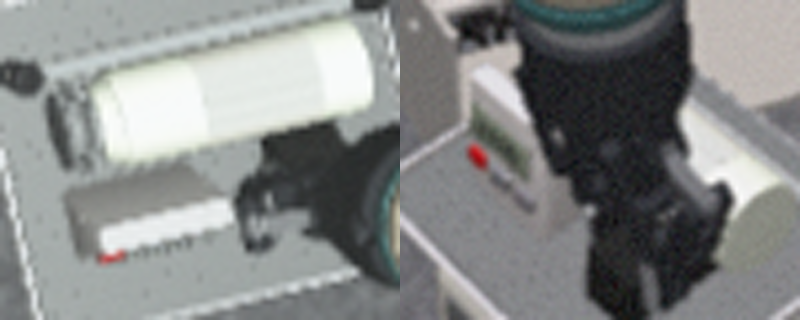

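The push stopped at chock x = -20.6 mm, against a predicted -21, and the force is rising to 9 N. The bottle is parallel to the bar and trapped. I'll release with a small opening and lift straight off.

```bash
python3 -m inch '0 0 0 0 0 0 0.44; 0 0 0 0 0 0 0.44; 0 0 0 0 0 0 0.44' ; python3 f.py
python3 - <<'E'
from mat import *
cs=cap('side','side11');ct=cap('top','top11')
a=ct['image'][210:270,400:475,::-1];b=cs['image'][240:310,290:380,::-1]
cv2.imwrite('pics/z12.png',np.hstack([cv2.resize(a,(400,320),interpolation=cv2.INTER_CUBIC),cv2.resize(b,(400,320),interpolation=cv2.INTER_CUBIC)]))
E
```

```text
time_s: 15.6
eef_pos: [0.4692, -0.3159, 0.1244]
ee_rot: [[-0.23, 0.137, -0.964], [0.973, 0.032, -0.228], [-0.0, -0.99, -0.14]]
wrist_force: [0.3, 0.2, -0.7]
width: 0.0375
chock x -17.0 [-26.5 -42.8  14.4] Fmat [ 0.26  0.14 -0.72] t 15.6
```

View pics/z12.png

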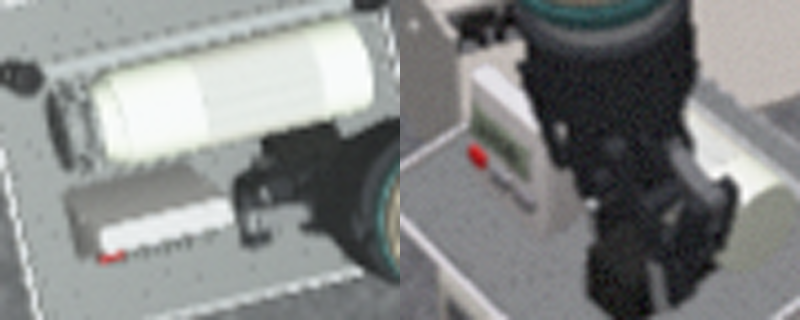

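```bash
python3 -m inch '0 0 0 0 -0.008 0 0.44; 0 0 0 0 -0.012 0 0.44; 0 0 0 0 -0.02 0 0.44; 0 0 0 0 -0.04 0 0.44; 0 0 0 0 -0.04 0 0.44; 0 0 0 0 0 0 0.44'
python3 - <<'E'
from mat import *
cs=cap('side','side12');ct=cap('top','top12')
a=ct['image'][200:280,390:490,::-1];b=cs['image'][230:340,280:410,::-1]
cv2.imwrite('pics/z13.png',np.hstack([cv2.resize(a,(400,320),interpolation=cv2.INTER_CUBIC),cv2.resize(b,(380,320),interpolation=cv2.INTER_CUBIC)]))
E
```

```text
time_s: 16.45
eef_pos: [0.4534, -0.3219, 0.2474]
ee_rot: [[-0.228, 0.142, -0.963], [0.974, 0.027, -0.227], [-0.006, -0.99, -0.144]]
wrist_force: [-0.0, 0.2, -0.3]
width: 0.0379
```

View pics/z13.png

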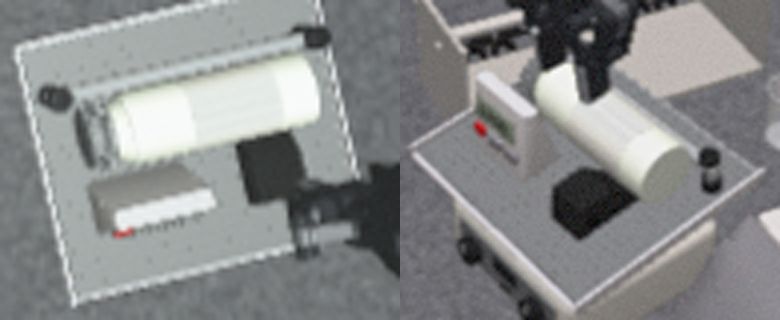

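The chock is seated under the bottle, square on, and the timer stands free below the bottle. I'll measure the timer next.

```bash
cat > tf.py <<'E'
from mat import *
from scipy.optimize import differential_evolution
prof=[(19,0),(6,63),(-6,63),(-19,0)]
V=np.array([[x,y,z] for x,z in prof for y in (-33,33)])/1e3
def pose(p): return R@Ro.from_euler('z',p[2]).as_matrix(), t+R@np.array([p[0],p[1],0])/1e3
def draw(c,p,box,sc):
    Rm,tt=pose(p);u=(proj(c,tt+V@Rm.T)-box[:2]+.5)*sc-.5
    im=cv2.resize(c['image'][box[1]:box[3],box[0]:box[2],::-1],None,fx=sc,fy=sc,interpolation=cv2.INTER_CUBIC)
    for i in range(4):
        for a,d in [(2*i,2*i+1),(2*i,(2*i+2)%8),(2*i+1,(2*i+3)%8)]:
            cv2.line(im,tuple(u[a].astype(int).tolist()),tuple(u[d].astype(int).tolist()),(0,200,0),1)
    return im
E
python3 - <<'E'
from tf import *
for p in [[-28,42,0]]:
    cs=cap('side');ct=cap('top')
    a=draw(ct,p,(400,225,450,270),8);b=draw(cs,p,(295,240,345,300),7)
    h=360;cv2.imwrite('pics/z14.png',np.hstack([cv2.resize(a,(400,360)),cv2.resize(b,(300,360))]))
    for c,n in((cs,'side'),(ct,'top')):
        for r in bot.trace('timer',n)[:1]: print(n,r['confidence'],r['uv'],proj(c,tcp([-28,42,31],(0,0,0))))
E
```

```text
side 0.58 [320.0, 275.7] [[319.1177 271.9644]]
top 0.61 [424.6, 249.3] [[428.538  250.0492]]
```

View pics/z14.png

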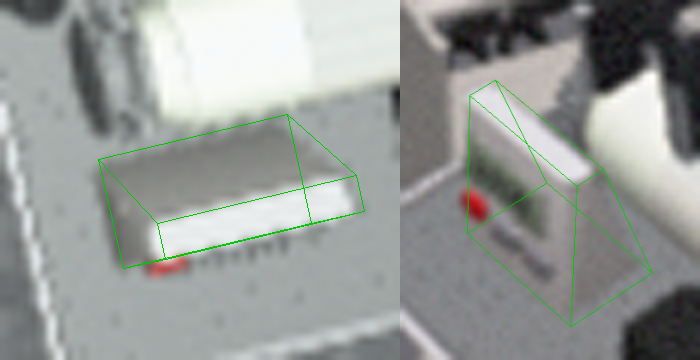

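Run:
```python
from mat import *
print(inmat(st()[1]));plan(tcp([-28.5,43.3,115],(0,0,0)),TR);plan(tcp([-28.5,43.3,33],(0,0,0)),TR)
```

```text
[-27.8914 -42.4235 133.5251]
t 16.75 rotvec [-0.1  -0.02  0.1 ] shift(after turn axes) [0.0857 0.0185 0.0006] shift(now axes) [0.0857 0.0187 0.0006] F [ 0.3  0.5 -0.3] w 0.0374 pos [ 0.4515 -0.3197  0.2422]
t 16.75 rotvec [-0.1  -0.02  0.1 ] shift(after turn axes) [0.0857 0.1005 0.0006] shift(now axes) [0.0855 0.1007 0.0005] F [ 0.3  0.5 -0.3] w 0.0374 pos [ 0.4515 -0.3197  0.2422]
```

```bash
python3 -m inch '0 0 0 0.028 0 0 1; 0 0 0 0.03 0 0 1; 0 0 0 0.028 0.01 0 1; 0 0 0 0 0.02 0 1; 0 0 0 0 0 0 1; 0 0 0 0 0 0 1'
python3 - <<'E'
from mat import *
plan(tcp([-28.5,43.3,33],(0,0,0)),TR)
cs=cap('side','side15');ct=cap('top','top15')
a=ct['image'][200:280,390:490,::-1];b=cs['image'][230:340,280:410,::-1]
cv2.imwrite('pics/z15.png',np.hstack([cv2.resize(a,(400,320),interpolation=cv2.INTER_CUBIC),cv2.resize(b,(380,320),interpolation=cv2.INTER_CUBIC)]))
E
```

```text
time_s: 17.5
eef_pos: [0.4365, -0.2359, 0.2135]
ee_rot: [[-0.229, 0.135, -0.964], [0.973, 0.032, -0.227], [0.0, -0.99, -0.139]]
wrist_force: [0.0, 0.9, 0.9]
width: 0.0854
t 17.5 rotvec [-0.03 -0.05  0.  ] shift(after turn axes) [0.0007 0.0715 0.0012] shift(now axes) [0.0007 0.0715 0.0011] F [0.  0.9 0.9] w 0.0854 pos [ 0.4365 -0.2359  0.2135]
```

View pics/z15.png

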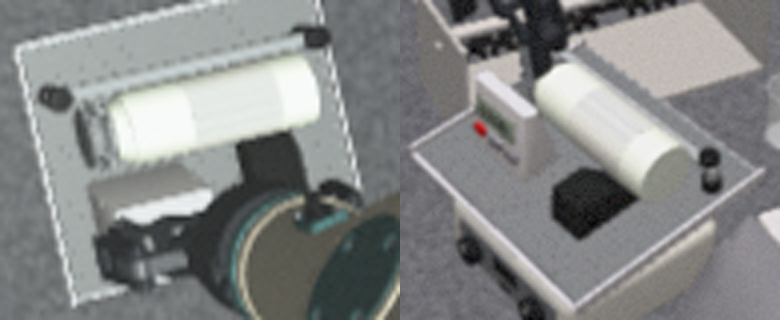

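```bash
python3 -m inch '0 0 0 0.0005 0.02 0.001 1; 0 0 0 0 0.015 0 1; 0 0 0 0 0 0 1'
python3 - <<'E'
from mat import *
plan(tcp([-28.5,43.3,33],(0,0,0)),TR)
cs=cap('side','side16');ct=cap('top','top16')
a=ct['image'][200:280,390:490,::-1];b=cs['image'][230:320,280:386,::-1]
cv2.imwrite('pics/z16.png',np.hstack([cv2.resize(a,(400,320),interpolation=cv2.INTER_CUBIC),cv2.resize(b,(380,320),interpolation=cv2.INTER_CUBIC)]))
E
```

```text
time_s: 17.98
eef_pos: [0.4397, -0.2342, 0.1783]
ee_rot: [[-0.229, 0.134, -0.964], [0.973, 0.033, -0.227], [0.001, -0.99, -0.138]]
wrist_force: [0.0, -0.8, 0.7]
width: 0.0859
t 17.98 rotvec [-0.08 -0.05  0.05] shift(after turn axes) [-0.0002  0.0362 -0.0003] shift(now axes) [-0.0002  0.0362 -0.0003] F [ 0.  -0.8  0.7] w 0.0859 pos [ 0.4397 -0.2342  0.1783]
```

View pics/z16.png

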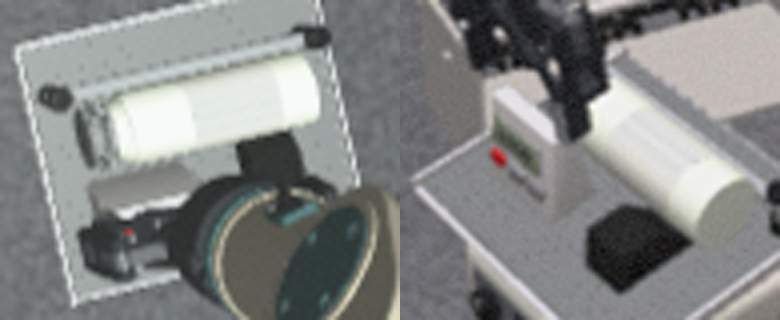

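```bash
python3 -m inch '0 0 0 0 0.012 0 1; 0 0 0 0 0.012 0 1; 0 0 0 0 0.012 0 1; 0 0 0 0 0 0 1'
python3 - <<'E'
from mat import *
plan(tcp([-28.5,43.3,33],(0,0,0)),TR)
cs=cap('side','side17');ct=cap('top','top17')
a=ct['image'][200:280,390:490,::-1];b=cs['image'][230:320,280:386,::-1]
cv2.imwrite('pics/z17.png',np.hstack([cv2.resize(a,(400,320),interpolation=cv2.INTER_CUBIC),cv2.resize(b,(380,320),interpolation=cv2.INTER_CUBIC)]))
E
```

```text
time_s: 18.58
eef_pos: [0.4443, -0.2325, 0.1418]
ee_rot: [[-0.23, 0.133, -0.964], [0.973, 0.033, -0.227], [0.002, -0.991, -0.137]]
wrist_force: [-0.9, 0.1, 0.3]
width: 0.0854
t 18.57 rotvec [-0.13 -0.02  0.1 ] shift(after turn axes) [-0.0008 -0.0007 -0.0005] shift(now axes) [-0.0008 -0.0007 -0.0005] F [-0.9  0.1  0.3] w 0.0854 pos [ 0.4443 -0.2325  0.1418]
```

View pics/z17.png

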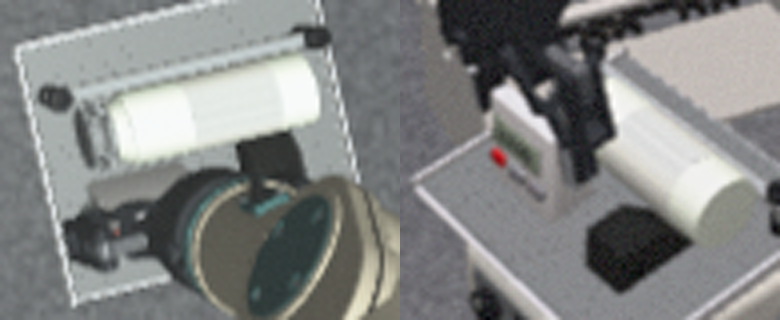

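The fingers straddle the timer's flat sides and nothing is in contact. I'll close.

```bash
python3 -m inch '0 0 0 0 0 0 0.9; 0 0 0 0 0 0 0.8; 0 0 0 0 0 0 0.7; 0 0 0 0 0 0 0.7; 0 0 0 0 0 0 0.7; 0 0 0 0 0 0 0.7' 35; python3 f.py
```

```text
time_s: 19.42
eef_pos: [0.4449, -0.2326, 0.1436]
ee_rot: [[-0.229, 0.136, -0.964], [0.973, 0.032, -0.227], [0.0, -0.99, -0.139]]
wrist_force: [-1.4, 2.5, 5.1]
width: 0.065
chock x -18.8 [-28.3  43.8  34. ] Fmat [-0.06  2.71  5.14] t 19.43
```

```bash
python3 -m inch '0 0 0 0 -0.004 0 0.7; 0 0 0 0 -0.01 0 0.7; 0 0 0 0 -0.02 0.004 0.7; 0 0 0 0 -0.03 0.004 0.7; 0 0 0 0 -0.03 0.004 0.7; 0 0 0 0 0 0 0.7'
python3 - <<'E'
from mat import *
plan([.41,-.1,.27],toolR(.2317))
cs=cap('side','side18');ct=cap('top','top18')
a=ct['image'][200:280,390:490,::-1];b=cs['image'][200:320,260:410,::-1]
cv2.imwrite('pics/z18.png',np.hstack([cv2.resize(a,(400,320),interpolation=cv2.INTER_CUBIC),cv2.resize(b,(400,320),interpolation=cv2.INTER_CUBIC)]))
E
```

```text
time_s: 20.18
eef_pos: [0.4213, -0.2399, 0.2369]
ee_rot: [[-0.228, 0.139, -0.964], [0.974, 0.029, -0.226], [-0.004, -0.99, -0.142]]
wrist_force: [0.6, -0.1, -1.7]
width: 0.0652
t 20.18 rotvec [ 8.18 -0.08 -0.23] shift(after turn axes) [ 0.1387 -0.0331 -0.0211] shift(now axes) [ 0.1386 -0.0304 -0.0255] F [ 0.6 -0.1 -1.7] w 0.0652 pos [ 0.4213 -0.2399  0.2369]
```

View pics/z18.png

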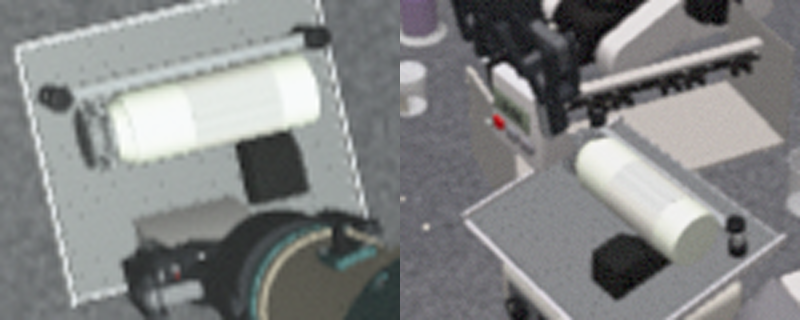

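The timer is held clear; the bottle and chock have not moved. I'll level the tool and carry the timer to the free spot where the chock started.

```bash
python3 -m inch '4.1 0 0 0 -0.01 0 0.7; 4.1 0 0 0 -0.01 0 0.7; 0 0 0 0.03 -0.005 0 0.7; 0 0 0 0.045 0 -0.006 0.7; 0 0 0 0.05 0 -0.008 0.7; 0 0 0 0.05 0 -0.01 0.7; 0 0 0 0.05 0 -0.01 0.7; 0 0 0 0.05 0 -0.01 0.7; 0 0 0 0.04 0 -0.01 0.7; 0 0 0 0 0 0 0.7'
python3 - <<'E'
from mat import *
plan([.405,.12,.25],toolR(.2317))
plan([.44,.40,.25],toolR(.2317))
E
```

```text
time_s: 21.52
eef_pos: [0.3985, 0.0833, 0.2584]
ee_rot: [[-0.236, -0.005, -0.972], [0.972, 0.001, -0.236], [0.002, -1.0, 0.004]]
wrist_force: [-0.2, -0.1, -2.4]
width: 0.065
t 21.52 rotvec [-0.26  0.39  0.1 ] shift(after turn axes) [ 0.0342  0.0084 -0.0148] shift(now axes) [ 0.0341  0.0084 -0.015 ] F [-0.2 -0.1 -2.4] w 0.065 pos [0.3985 0.0833 0.2584]
t 21.52 rotvec [-0.26  0.39  0.1 ] shift(after turn axes) [ 0.2987  0.0084 -0.1131] shift(now axes) [ 0.2979  0.0084 -0.1152] F [-0.2 -0.1 -2.4] w 0.065 pos [0.3985 0.0833 0.2584]
```

```bash
python3 -m inch '0 0 0 0.04 0 -0.01 0.7; 0 0 0 0.05 0 -0.014 0.7; 0 0 0 0.05 0 -0.02 0.7; 0 0 0 0.05 0.003 -0.022 0.7; 0 0 0 0.05 0.01 -0.024 0.7; 0 0 0 0.04 0.03 -0.02 0.7; 0 0 0 0.018 0.04 -0.003 0.7; 0 0 0 0 0.04 0 0.7; 0 0 0 0 0 0 0.7'
python3 - <<'E'
from mat import *
plan([.44,.40,.036],toolR(.2317))
cs=cap('side','side19');ct=cap('top','top19')
a=ct['image'][200:290,160:280,::-1];b=cs['image'][120:240,180:330,::-1]
cv2.imwrite('pics/z19.png',np.hstack([cv2.resize(a,(400,300),interpolation=cv2.INTER_CUBIC),cv2.resize(b,(375,300),interpolation=cv2.INTER_CUBIC)]))
E
```

```text
time_s: 22.65
eef_pos: [0.4385, 0.3924, 0.1318]
ee_rot: [[-0.229, -0.01, -0.973], [0.973, -0.008, -0.229], [-0.006, -1.0, 0.011]]
wrist_force: [0.1, 0.3, -1.0]
width: 0.0649
t 22.65 rotvec [-0.65 -0.04 -0.32] shift(after turn axes) [ 0.007   0.0958 -0.0032] shift(now axes) [ 0.0075  0.0957 -0.0043] F [ 0.1  0.3 -1. ] w 0.0649 pos [0.4385 0.3924 0.1318]
```

View pics/z19.png

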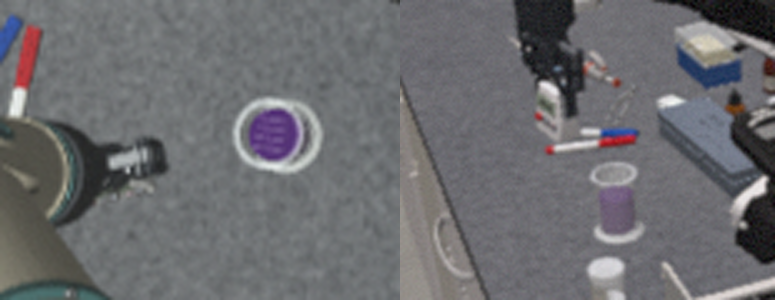

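```bash
python3 -m inch '0 0 0 0 0.03 0 0.7; 0 0 0 0 0.03 0 0.7; 0 0 0 0 0.02 0 0.7; 0 0 0 0 0.008 0 0.7; 0 0 0 0 0 0 0.7; 0 0 0 0 0 0 0.7'
python3 - <<'E'
from mat import *
plan([.44,.39,.034],toolR(.2317))
E
```

```text
time_s: 23.5
eef_pos: [0.4408, 0.3963, 0.0493]
ee_rot: [[-0.229, -0.002, -0.973], [0.973, 0.001, -0.229], [0.001, -1.0, 0.001]]
wrist_force: [0.2, -0.1, -0.9]
width: 0.0649
t 23.5 rotvec [-0.08 -0.04  0.08] shift(after turn axes) [-0.0059  0.0153  0.0022] shift(now axes) [-0.006   0.0152  0.0022] F [ 0.2 -0.1 -0.9] w 0.0649 pos [0.4408 0.3963 0.0493]
```

```bash
python3 -m inch '0 0 0 0 0.007 0 0.7; 0 0 0 0 0.005 0 0.7; 0 0 0 0 0.0015 0 0.7; 0 0 0 0 0 0 0.7; 0 0 0 0 0 0 0.7'; python3 -m inch '0 0 0 0 0.001 0 0.7; 0 0 0 0 0 0 0.7'
```

```text
time_s: 24.12
eef_pos: [0.4399, 0.3957, 0.0343]
ee_rot: [[-0.229, -0.003, -0.973], [0.973, -0.001, -0.229], [0.0, -1.0, 0.003]]
wrist_force: [0.2, -0.2, -2.1]
width: 0.0648
time_s: 24.38
eef_pos: [0.44, 0.3957, 0.0341]
ee_rot: [[-0.229, -0.003, -0.973], [0.973, -0.001, -0.229], [0.0, -1.0, 0.003]]
wrist_force: [-1.2, -1.4, 4.3]
width: 0.0645
```

Contact: 4 N upward at TCP z = 34 mm, as expected. I'll release and lift off.

```bash
python3 -m inch '0 0 0 0 0 0 0.85; 0 0 0 0 0 0 0.95; 0 0 0 0 0 0 1; 0 0 0 0 0 0 1; 0 0 0 0 -0.01 0 1; 0 0 0 0 -0.03 0 1; 0 0 0 0 -0.05 0 1; 0 0 0 0 -0.06 0 1; 0 0 0 0 -0.05 0 1; 0 0 0 0 0 0 1'
python3 - <<'E'
from mat import *
plan([.405,.12,.24],toolR(.2317))
cs=cap('side','side20');ct=cap('top','top20')
a=ct['image'][200:290,160:280,::-1];b=cs['image'][120:240,180:330,::-1]
cv2.imwrite('pics/z20.png',np.hstack([cv2.resize(a,(400,300),interpolation=cv2.INTER_CUBIC),cv2.resize(b,(375,300),interpolation=cv2.INTER_CUBIC)]))
E
```

```text
time_s: 25.62
eef_pos: [0.4424, 0.3979, 0.2386]
ee_rot: [[-0.229, 0.004, -0.973], [0.973, 0.006, -0.229], [0.005, -1.0, -0.005]]
wrist_force: [0.8, 0.5, -0.6]
width: 0.0852
t 25.62 rotvec [ 0.29 -0.03  0.29] shift(after turn axes) [-0.2619 -0.0014  0.1002] shift(now axes) [-0.2619 -0.0032  0.1001] F [ 0.8  0.5 -0.6] w 0.0852 pos [0.4424 0.3979 0.2386]
```

View pics/z20.png

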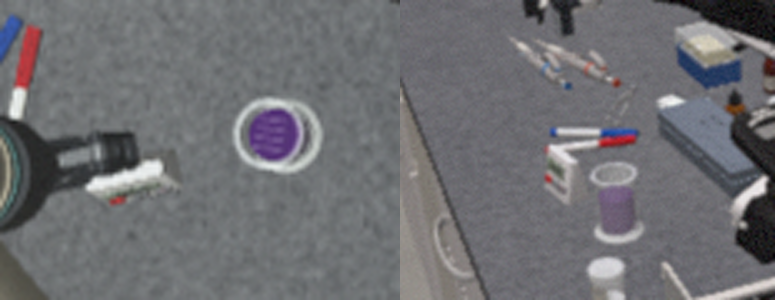

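The timer stands upright on the worktop, at about (130,180) in the left panel. I'll close the jaws and head back to the press spot.

```bash
python3 -m inch '0 0 0 -0.04 0 0.025 0; 0 0 0 -0.045 0 0.025 0; 0 0 0 -0.045 0 0.02 0; 0 0 0 -0.045 0 0.017 0; 0 0 0 -0.045 0 0.012 0; 0 0 0 -0.05 0 0.01 0; 0 0 0 -0.05 0 0.01 0; 0 0 0 -0.05 0 0.01 0; 0 0 0 -0.05 0 0.01 0; 0 0 0 -0.05 0 0.01 0' 40
python3 - <<'E'
from mat import *
print(tcp([76,0,0],(0,0,0)))
plan([.42,-.20,.25],toolR(.2317))
E
```

```text
time_s: 26.98
eef_pos: [0.402, -0.0974, 0.2327]
ee_rot: [[-0.229, -0.006, -0.973], [0.973, -0.0, -0.229], [0.001, -1.0, 0.006]]
wrist_force: [0.5, -0.3, 0.1]
width: 0.0001
[ 0.56   -0.2505  0.1245]
t 26.98 rotvec [-0.35 -0.02  0.07] shift(after turn axes) [-0.104  -0.0173  0.0061] shift(now axes) [-0.104  -0.0173  0.0061] F [ 0.5 -0.3  0.1] w 0.0001 pos [ 0.402  -0.0974  0.2327]
```

```bash
python3 -m inch '0 0 0 -0.05 -0.008 0.003 0; 0 0 0 -0.045 -0.008 0 0; 0 0 0 -0.02 0 -0.03 0; 0 0 0 0 0 -0.04 0; 0 0 0 0 0 -0.04 0; 0 0 0 0 0 -0.03 0; 0 0 0 0 0 0 0; 0 0 0 0 0 0 0'
python3 - <<'E'
from mat import *
plan([.56,-.2505,.1325],toolR(.2317))
E
```

```text
time_s: 27.98
eef_pos: [0.5614, -0.1766, 0.2479]
ee_rot: [[-0.229, -0.007, -0.973], [0.973, -0.0, -0.229], [0.001, -1.0, 0.007]]
wrist_force: [-0.1, -0.8, -1.4]
width: -0.0001
t 27.98 rotvec [-0.4  -0.04  0.07] shift(after turn axes) [-0.0717  0.1154  0.0183] shift(now axes) [-0.0718  0.1155  0.0175] F [-0.1 -0.8 -1.4] w -0.0001 pos [ 0.5614 -0.1766  0.2479]
```

```bash
python3 -m inch '0 0 0 -0.036 0 0.009 0; 0 0 0 -0.036 0 0.009 0; 0 0 0 0 0.03 0 0; 0 0 0 0 0.03 0 0; 0 0 0 0 0.02 0 0; 0 0 0 0 0 0 0; 0 0 0 0 0 0 0'
python3 - <<'E'
from mat import *
plan([.56,-.2505,.1325],toolR(.2317));print(inmat(st()[1]))
cs=cap('side','side21');ct=cap('top','top21')
a=ct['image'][190:280,390:490,::-1];b=cs['image'][220:320,280:420,::-1]
cv2.imwrite('pics/z21.png',np.hstack([cv2.resize(a,(350,315),interpolation=cv2.INTER_CUBIC),cv2.resize(b,(441,315),interpolation=cv2.INTER_CUBIC)]))
E
```

```text
time_s: 28.85
eef_pos: [0.5616, -0.2512, 0.1702]
ee_rot: [[-0.229, -0.003, -0.974], [0.974, -0.001, -0.229], [-0.001, -1.0, 0.003]]
wrist_force: [-0.6, -0.0, 0.5]
width: -0.0003
t 28.85 rotvec [-0.17 -0.06 -0.04] shift(after turn axes) [0.001  0.0377 0.0014] shift(now axes) [0.0011 0.0377 0.0013] F [-0.6 -0.   0.5] w -0.0003 pos [ 0.5616 -0.2512  0.1702]
[83.7075 -1.0531 45.1299]
```

View pics/z21.png

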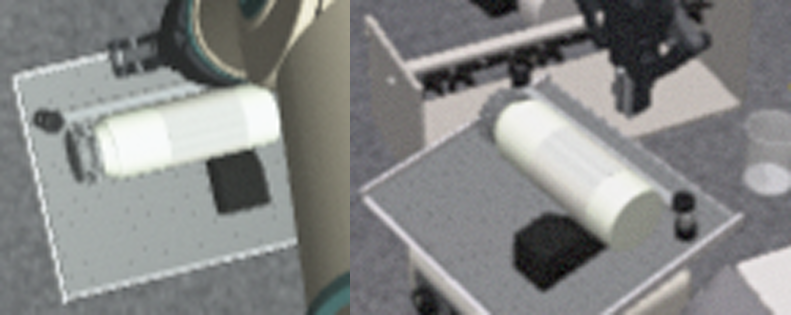

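```bash
python3 -m inch '0 0 0 0.001 0.015 0.001 0; 0 0 0 0 0.013 0 0; 0 0 0 0 0.006 0 0; 0 0 0 0 0 0 0; 0 0 0 0 0 0 0'; python3 -m inch '0 0 0 0 0.002 0 0; 0 0 0 0 0.001 0 0; 0 0 0 0 0 0 0'
```

```text
time_s: 29.58
eef_pos: [0.5606, -0.25, 0.1355]
ee_rot: [[-0.229, -0.003, -0.973], [0.973, -0.001, -0.229], [-0.0, -1.0, 0.003]]
wrist_force: [-0.2, 0.1, -0.9]
width: -0.0
time_s: 29.95
eef_pos: [0.5609, -0.2501, 0.133]
ee_rot: [[-0.229, -0.002, -0.973], [0.973, -0.001, -0.229], [-0.001, -1.0, 0.002]]
wrist_force: [-0.1, 0.4, 3.8]
width: -0.0002
```

Contact at z = 133 mm with 4 N. I'll press slowly, following the arc.

```bash
python3 -m inch '0 0 0 0 0.002 -0.0004 0; 0 0 0 0 0.002 -0.0004 0; 0 0 0 0 0.002 -0.0004 0; 0 0 0 0 0.002 -0.0004 0; 0 0 0 0 0 0 0';  python3 -m inch '0 0 0 0 0.002 -0.0004 0; 0 0 0 0 0.002 -0.0004 0; 0 0 0 0 0.002 -0.0004 0; 0 0 0 0 0 0 0'
python3 - <<'E'
from mat import *
cs=cap('side','side22');ct=cap('top','top22')
a=ct['image'][190:280,390:490,::-1];b=cs['image'][220:320,280:420,::-1]
cv2.imwrite('pics/z22.png',np.hstack([cv2.resize(a,(350,315),interpolation=cv2.INTER_CUBIC),cv2.resize(b,(441,315),interpolation=cv2.INTER_CUBIC)]))
E
```

```text
time_s: 30.58
eef_pos: [0.5629, -0.2496, 0.1246]
ee_rot: [[-0.23, -0.002, -0.973], [0.973, -0.001, -0.23], [-0.001, -1.0, 0.002]]
wrist_force: [3.4, 0.1, 2.4]
width: -0.0001
time_s: 31.08
eef_pos: [0.5639, -0.2493, 0.1186]
ee_rot: [[-0.229, -0.002, -0.973], [0.973, -0.001, -0.229], [-0.001, -1.0, 0.002]]
wrist_force: [3.1, 0.7, 3.6]
width: 0.0005
```

View pics/z22.png

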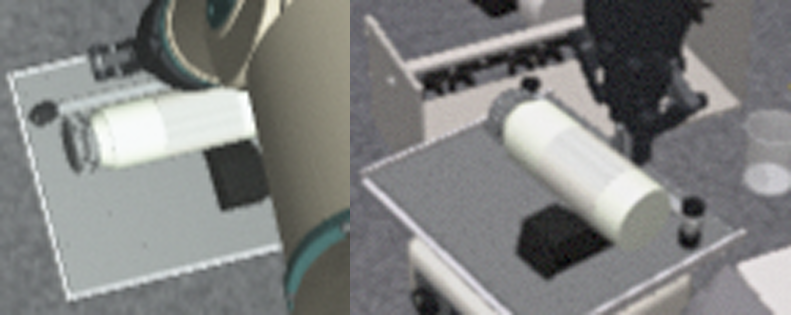

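```bash
python3 -m inch '0 0 0 0 0.002 -0.0006 0; 0 0 0 0 0.002 -0.0004 0; 0 0 0 0 0.0015 -0.0002 0; 0 0 0 0 0 0 0';  python3 -m inch '0 0 0 0 0.0015 0 0; 0 0 0 0 0.001 0 0; 0 0 0 0 0 0 0'; python3 -m inch '0 0 0 0 0.001 0 0; 0 0 0 0 0 0 0'
```

```text
time_s: 31.68
eef_pos: [0.5645, -0.2492, 0.113]
ee_rot: [[-0.229, -0.003, -0.973], [0.973, -0.001, -0.229], [-0.0, -1.0, 0.003]]
wrist_force: [3.1, 0.6, 3.9]
width: -0.0003
time_s: 32.05
eef_pos: [0.5647, -0.2492, 0.1119]
ee_rot: [[-0.229, -0.002, -0.973], [0.973, -0.001, -0.229], [-0.001, -1.0, 0.003]]
wrist_force: [0.5, 0.6, 13.4]
width: 0.0001
time_s: 32.3
eef_pos: [0.5647, -0.2492, 0.1118]
ee_rot: [[-0.229, -0.002, -0.973], [0.973, -0.002, -0.229], [-0.001, -1.0, 0.002]]
wrist_force: [-1.6, 2.3, 18.9]
width: 0.0001
```

The stop is reached: z holds at 111.8 mm while the force rises to 19 N. I'll lift straight off and inspect.

```bash
python3 -m inch '0 0 0 0 -0.004 0 0; 0 0 0 0 -0.015 0 0; 0 0 0 0 -0.03 0 0; 0 0 0 0 -0.04 0 0; 0 0 0 0 -0.04 0 0; 0 0 0 0.05 0 0 0; 0 0 0 0.05 0 0 0; 0 0 0 0.03 0 0.03 0; 0 0 0 0.02 0 0.04 0; 0 0 0 0 0 0 0'
python3 - <<'E'
from mat import *
cs=cap('side','side23');ct=cap('top','top23')
a=ct['image'][190:280,390:490,::-1];b=cs['image'][230:330,280:420,::-1]
cv2.imwrite('pics/z23.png',np.hstack([cv2.resize(a,(350,315),interpolation=cv2.INTER_CUBIC),cv2.resize(b,(441,315),interpolation=cv2.INTER_CUBIC)]))
R2,t2=rockerT(.4887,-.2673,.2317,.28)
def dr(c,box,sc):
    im=cv2.resize(c['image'][box[1]:box[3],box[0]:box[2],::-1],None,fx=sc,fy=sc,interpolation=cv2.INTER_CUBIC)
    def L(P,col):
        u=(proj(c,t2+(np.array(P)/1e3)@R2.T)-box[:2]+.5)*sc-.5
        cv2.polylines(im,[u.astype(np.int32).reshape(-1,1,2)],False,col,1)
    L([[90,105,1],[90,-105,1],[-90,-105,1],[-90,105,1],[90,105,1]],(0,200,0))
    L([[52,96,22],[52,-96,22]],(0,0,255))
    th=np.linspace(0,2*np.pi,40)
    for y in(-75,50): L(np.stack([22+25*np.cos(th),0*th+y,25+25*np.sin(th)],1),(255,0,0))
    for y in(-60,-26): L(np.array([[31,y,0],[31,y,2],[3,y,30],[-25,y,30],[-31,y,24],[-31,y,0],[31,y,0]])+[-21,0,0],(0,255,255))
    return im
cv2.imwrite('pics/z24.png',np.hstack([cv2.resize(dr(ct,(390,190,490,280),8),(390,351)),cv2.resize(dr(cs,(280,230,420,330),8),(410,293+58))]))
E
```

```text
time_s: 33.55
eef_pos: [0.4576, -0.1183, 0.2385]
ee_rot: [[-0.23, -0.009, -0.973], [0.973, -0.001, -0.23], [0.001, -1.0, 0.009]]
wrist_force: [1.0, 0.1, 0.2]
width: -0.0006
```

View pics/z23.png

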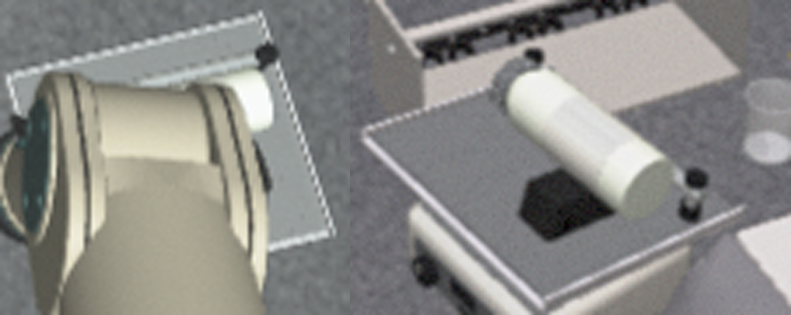

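View pics/z24.png

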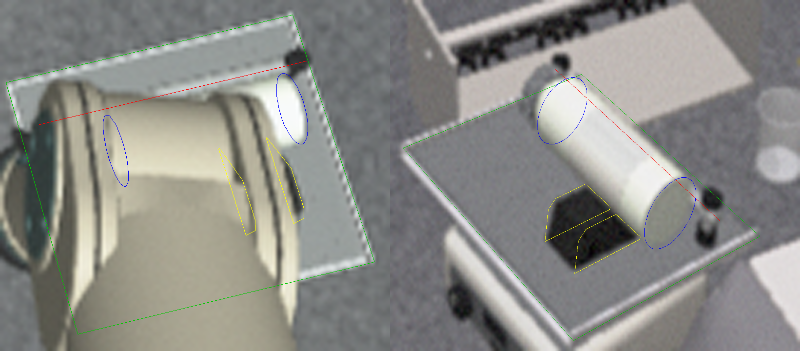

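View pics/side23.png

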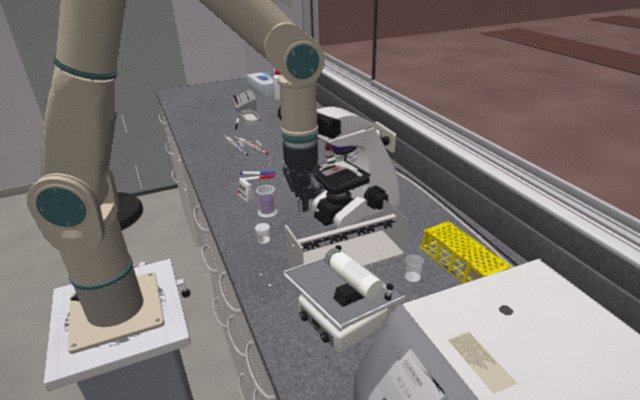

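Both views match the model at full tilt (0.28 rad): platform, bottle against the bar, and chock at its contact position. I'll clear the arm for an unobstructed check.

```bash
python3 -m inch '0 0 0 0.01 0 0.04 0; 0 0 0 0.04 0 0.02 0; 0 0 0 0.05 0 -0.005 0; 0 0 0 0.05 0 -0.01 0; 0 0 0 0.05 0 -0.01 0; 0 0 0 0 0 0 0; 0 0 0 0 0 0 0'
python3 - <<'E'
from mat import *
cs=cap('side','side25');ct=cap('top','top25')
a=ct['image'][190:280,390:490,::-1];b=cs['image'][230:330,280:420,::-1]
cv2.imwrite('pics/z25.png',np.hstack([cv2.resize(a,(350,315),interpolation=cv2.INTER_CUBIC),cv2.resize(b,(441,315),interpolation=cv2.INTER_CUBIC)]))
for nm,z in [('coplin_jar',.04),('specimen_jar',.024),('beaker',.029)]:
    for c,n in((cs,'side'),(ct,'top')):
        r=bot.trace(nm,n)
        if r: print(nm,n,r[0]['uv'],onz(c,r[0]['uv'],z))
# tilt estimate: side-view front edge corners
for th in (.2,.24,.26,.28):
    R2,t2=rockerT(.4887,-.2673,.2317,th);print(th,proj(cs,t2+(np.array([[-90,105,1],[-90,-105,1],[90,-105,1]])/1e3)@R2.T).round(1).tolist())
E
```

```text
time_s: 34.52
eef_pos: [0.383, 0.0673, 0.2387]
ee_rot: [[-0.229, -0.004, -0.973], [0.973, -0.001, -0.229], [-0.0, -1.0, 0.004]]
wrist_force: [-0.6, -0.2, 0.6]
width: -0.0
coplin_jar side [266.4, 201.1] [0.4745 0.2739 0.04  ]
coplin_jar top [244.6, 239.3] [0.4773 0.2667 0.04  ]
specimen_jar side [260.6, 234.7] [0.4078 0.1231 0.024 ]
specimen_jar top [291.4, 259.3] [0.4201 0.1334 0.024 ]
beaker side [353.2, 274.3] [ 0.5714 -0.1563  0.029 ]
beaker top [408.3, 155.6] [ 0.7245 -0.2109  0.029 ]
0.2 [[283.5, 274.5], [341.3, 329.6], [406.0, 294.4]]
0.24 [[283.7, 273.1], [341.7, 328.1], [406.0, 295.6]]
0.26 [[283.8, 272.4], [341.9, 327.3], [405.9, 296.2]]
0.28 [[284.0, 271.7], [342.1, 326.6], [405.9, 296.9]]
```

View pics/z25.png

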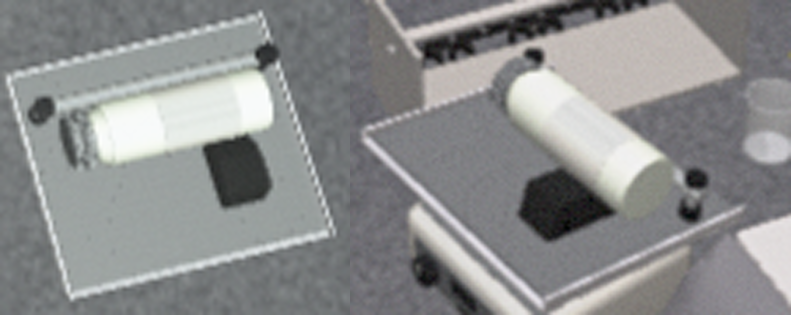

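View pics/top25.png

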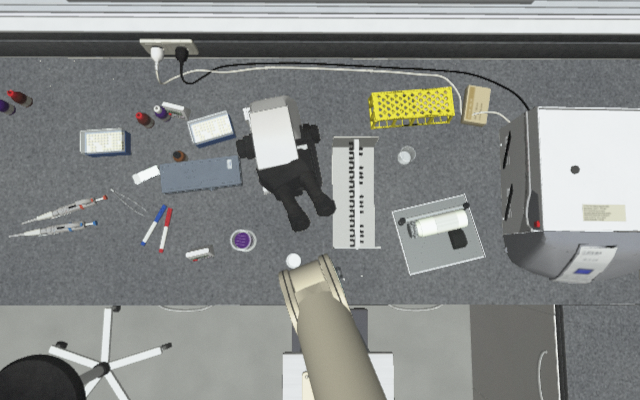

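```bash
python3 -c "
from bench import bot
print(bot.close_job())"
```

```text
the job is handed in; nothing more can be done
None
```

The job is done and handed in at about 34.7 s.

- **Chock:** I pushed it thin edge first and square on under the bottle, on the side of the timer away from the cap. It stopped at mat x = -20.6 mm, against an expected -21 mm. The push force rose to 9 N with no further movement, so the bottle is held without play against the bar.
- **Timer:** I lifted it off afterwards and stood it upright on the worktop where the chock had been.
- **Platform:** I pressed it behind the bar to its stop. The height held at 112 mm while the force rose to 19 N.

**Last checks:**
- The side view put the front corner of the platform where 0.28 rad (fully over) predicts.
- The bottle is along the bar and the chock is still against it.
- The jars and beaker are where they started. One network report put the beaker on the platform in the side view. The pictures and the top view contradict it, so I took it as a false detection.
- The arm is clear of everything.

**Slip during the push:** the gripper's knuckle rubbed the timer and rocked it back for a moment. I moved the chock about 10 mm away from it, and the timer settled upright again before I carried on.

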